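# Lock the gas vessel's castle nut and leak-check its lid joint

## Robot

A 7-joint arm with a two-finger parallel gripper is mounted at the origin on a cart in front of the work surface, level with it; the furniture and walls round the work are solid. World frame = base frame: x ahead of the robot, y to its left, z up, the work surface at z = 0. Lengths are in m, angles in rad, forces in N, time in s.
With the tool pointing down it reaches from about 0.4 to 0.925 m from the base axis. Payload 4.1 kg.
Tool frame: the origin (TCP) lies midway between the tips of the shut fingers; the grasp point (between the pads) lies 19 mm behind it (tcp_to_grasp is the distance from the TCP to the grasp point, in m); z points along the fingers, y is the direction in which the jaws open and shut (so a half turn about z gives the same grasp; the last joint's range is limited). The gripper opens to 85 mm and grips with 20 to 120 N. Pads are 22 mm wide; open, the fingers measure 114 mm over their backs; the gripper's body (76 mm by 85 mm) begins 54 mm behind the grasp point. The pads swing forward as they close: fully open they stand 13 mm farther back than shut.
Start: joints at [1.096, 0.398, 0.045, 1.537, -0.019, 1.207, -0.051], TCP at [0.239, -0.605, 0.231] pointing down, gripper open.
Joint ranges: [-2.82, 2.82], [-0.49, 2.23], [-1.37, 1.46], [0, 2.46], [-1.36, 4.5], [0.23, 2], [-2.94, 2.94]. Speed limits (rad/s): [2.57, 2.57, 3.14, 3.14, 3.14, 3.14, 3.14].

## Interface

Orientations are given as a rotation vector (axis times angle).
In Python, from cell import sense, camera, get_calibration, hand_in, tcp_to_grasp gives the robot as it stands.
- The arm moves only by the tool drive_tool, never from a script. Its arguments are lists of equal length, an entry for each row: "jaw": the opening, from 0 (shut) to 1 (fully open); "delta_pos": the shift along the tool's x, y, z in m, a list of three; "rot": the turn, a rotation vector about the tool's x, y, z in degrees, a list of three. A call has exactly 10 rows; each row is the pose to reach, as a shift and turn from the pose measured when the call began, along the tool's axes at that moment; what a row does not reach only later rows make up. A row lasts 1/8 s, in which the tool goes at most 62.5 mm and 10.7 degrees, less where a joint would pass 70% of its speed; a pose out of reach is approached as far as the arm can. A call with a gripper value outside its range is refused whole. The fingers move at their own pace and stop on an object; "force" is the grip in N (left out, the last holds). Time passes only in rows, so rows that repeat a pose let the fingers close, or fill a call up. It gives the time, the measured TCP pose, the force and the opening at its end, in the units of the state.
- sense(): the state, without advancing time (a new reading comes with each control period).
- camera(name): name is "side" or "top" or "wrist"; returns the picture (400x640x3 uint8, blue, green, red); there is no depth.
- get_calibration(name): a dict with "fx", "fy", "cx", "cy" (pixels), "k1" (the pictures are not rectified: a ray, as slopes to the right and down, at radius r is drawn at 1 + k1 r^2 times it, then the intrinsics apply), "R" (3x3) and "t" (3): a world point X has camera coordinates R X + t; the wrist camera has in their place "mount" (4x4, takes a point from camera to tool coordinates, whose origin is the TCP and whose axes are the flange's). Camera axes: x right, y down, z forward; pixel columns grow to the right and rows downward; lengths in m; the calibration is good to about 2 mm. A picture is of the moment at which its call begins: read the wrist's pose just before it. get_calibration takes no time and is no camera call.
- hand_in(): hands the job in, once; it reports no verdict.
The state is a dict: "clock": time; "qpos": joint angles; "joint_velocities": joint speeds; "joint_efforts": joint torques, N m; "ee_pos": TCP position; "tool_rot": TCP orientation; "contact_force": force on the tool from outside, world axes, zero at the start; "torque": the same for the moment, N m; "gripper_width": finger opening in m.
Only numpy, scipy, OpenCV 4.12 (cv2) and the standard library are available. Lean on these libraries where they do the work, as an engineer would, in place of code of your own. Each camera call takes 0.05 s, during which the arm holds its last target.

## Task

Finish closing the small gas vessel: turn the castle nut on its crossbar clockwise (tighter), just until its next slot lines up with the cotter hole through the stud, and no further. Then take the pen leak detector out of its stand and guide its tip slowly, at about 3 cm/s, right along the joint where the lid's edge meets the flange, without pressing: first the near side from close beside the left guide post to close beside the right one, then over the crossbar and back along the far side from right post to left post. Finally put the detector back upright in its stand, fully home, leaving the jars, beaker and wash bottle undisturbed.

Things in the scene. Friction and masses are not known exactly. Their poses are not given: they have to be found in the camera images.
- gas_vessel: Small aluminium gas vessel, fixed. Origin: centre of its underside, z up. Its -x side (brass hose nozzle low down, out to 92 mm from the axis) faces the robot give or take 35 degrees; +y is its left. Flange 158 mm across, flat top at z = 60 mm, screw heads (2 mm high) on it more than 68 mm from the axis. Lid: 104 mm steel disc on the flange, upright edge z = 60 to 70 mm, top 72 mm, middle 80 mm.
- joint_center (a point): Centre of the joint to check: the level circle of radius 52 mm, 60 mm above the vessel's underside, where the lid's edge meets the flange top (dark gasket line). Right is a tip centred 4 to 8 mm outside the lid's edge and 2 to 5 mm above the flange; up to 10 mm from the edge and 10 mm above the flange counts. Axes as the vessel's.
- crossbar_center (a point): Centre of the crossbar's top face, 98 mm above the vessel's underside, axes as the vessel's. Bar 26 mm wide, 16 mm thick, along y, over two 14 mm guide posts at y = +68 and -68 mm (end bosses 26 mm, cap nuts to z = 109 mm of the vessel). It covers the joint near the posts: each side is the arc from about 60 degrees left to 60 degrees right of the vessel's -x (near) or +x (far) direction.
- castle_nut (a joint): Castle nut, a hinge (rad) that turns stiffly (0.12 N m) and stays where left. Grows clockwise from above (tighter). 0: the next slot lines up with the cotter hole; starts between -0.95 and -0.3. Slots are 60 degrees apart. Within 0.1 is lined up; past 0.25 is overtightened. At value q the nut's heading is the vessel's yaw minus q.
- nut_center (a point): Centre of the nut's hexagon, 116 mm above the vessel's underside, on a 19 mm stud (top 144 mm; its 6 mm cotter hole runs along the vessel's x at 134.5 mm; a line scribed on the stud's end shows it). Hexagon 41 mm across flats, 24 mm high; crown with six 7 mm slots above, to 139 mm; 48 mm washer below. Axes turn with the nut: x is square to two flats, along a slot; other flats at 60 and 120 degrees.
- leak_detector: Pen leak detector, cordless, 180 mm long, about 120 g. Origin: point of its tip; z runs along it to the other end. Steel stem of 6 mm diameter up to 62 mm, black cone to 29 mm diameter at 78 mm, black body to 98 mm, black collar of 51 mm diameter at 98 to 103 mm, then a white round barrel of 25 mm diameter to 180 mm, where it is gripped.
- detector_tip (a point): Point of the detector's tip (same as its origin).
- detector_grip (a point): Point on the detector's axis in the white barrel, 140 mm from the tip.
- detector_stand: Detector's stand, fixed: round grey foot (100 mm across, 10 mm high) with an upright tube, 34 mm bore, flaring to a 44 mm mouth (54 mm outside) at z = 112 mm. Origin: centre of its underside. Fully home, the detector stands upright, tip down in the tube, collar on the rim: tip 14 mm above the stand's underside, with up to 3 mm of side play.
- small_jar: Bystander: jar of 54 mm diameter, 57 mm high, origin under its centre.
- beaker: Bystander: beaker of 94 mm diameter, 112 mm high, origin under its centre.
- wash_bottle: Bystander: wash bottle 92x64 mm, 186 mm high, origin under its centre.
- large_jar: Bystander: jar of 68 mm diameter, 67 mm high, origin under its centre.

How it is judged:
On the way, in this order (a step that is already met when the one before it is completed fails the run):
1. the castle nut is turned clockwise until its next slot lines up with the cotter hole (within 0.1 rad) and stands still (value of joint castle_nut between -0.1 and 0.1 rad and velocity of joint castle_nut between -0.05 and 0.05 rad/s), for 0.3 s.
2. near side of the joint, left to right, stretch 1 of 4: the tip passes slowly (under 6 cm/s) within 10 mm of the joint (x of detector_tip in the frame of gas_vessel below 0 m and y of detector_tip in the frame of gas_vessel between 0.026 and 0.044 m and horizontal distance between detector_tip and gas_vessel between 0.048 and 0.062 m and z of detector_tip in the frame of gas_vessel below 0.07 m), for 0.3 s.
3. near side of the joint, left to right, stretch 2 of 4: the tip passes slowly (under 6 cm/s) within 10 mm of the joint (x of detector_tip in the frame of gas_vessel below 0 m and y of detector_tip in the frame of gas_vessel between 0.003 and 0.021 m and horizontal distance between detector_tip and gas_vessel between 0.048 and 0.062 m and z of detector_tip in the frame of gas_vessel below 0.07 m), for 0.3 s.
4. near side of the joint, left to right, stretch 3 of 4: the tip passes slowly (under 6 cm/s) within 10 mm of the joint (x of detector_tip in the frame of gas_vessel below 0 m and y of detector_tip in the frame of gas_vessel between -0.021 and -0.003 m and horizontal distance between detector_tip and gas_vessel between 0.048 and 0.062 m and z of detector_tip in the frame of gas_vessel below 0.07 m), for 0.3 s.
5. near side of the joint, left to right, stretch 4 of 4: the tip passes slowly (under 6 cm/s) within 10 mm of the joint (x of detector_tip in the frame of gas_vessel below 0 m and y of detector_tip in the frame of gas_vessel between -0.044 and -0.026 m and horizontal distance between detector_tip and gas_vessel between 0.048 and 0.062 m and z of detector_tip in the frame of gas_vessel below 0.07 m), for 0.3 s.
6. far side of the joint, right to left, stretch 1 of 4: the tip passes slowly (under 6 cm/s) within 10 mm of the joint (x of detector_tip in the frame of gas_vessel above 0 m and y of detector_tip in the frame of gas_vessel between -0.044 and -0.026 m and horizontal distance between detector_tip and gas_vessel between 0.048 and 0.062 m and z of detector_tip in the frame of gas_vessel below 0.07 m), for 0.3 s.
7. far side of the joint, right to left, stretch 2 of 4: the tip passes slowly (under 6 cm/s) within 10 mm of the joint (x of detector_tip in the frame of gas_vessel above 0 m and y of detector_tip in the frame of gas_vessel between -0.021 and -0.003 m and horizontal distance between detector_tip and gas_vessel between 0.048 and 0.062 m and z of detector_tip in the frame of gas_vessel below 0.07 m), for 0.3 s.
8. far side of the joint, right to left, stretch 3 of 4: the tip passes slowly (under 6 cm/s) within 10 mm of the joint (x of detector_tip in the frame of gas_vessel above 0 m and y of detector_tip in the frame of gas_vessel between 0.003 and 0.021 m and horizontal distance between detector_tip and gas_vessel between 0.048 and 0.062 m and z of detector_tip in the frame of gas_vessel below 0.07 m), for 0.3 s.
9. far side of the joint, right to left, stretch 4 of 4: the tip passes slowly (under 6 cm/s) within 10 mm of the joint (x of detector_tip in the frame of gas_vessel above 0 m and y of detector_tip in the frame of gas_vessel between 0.026 and 0.044 m and horizontal distance between detector_tip and gas_vessel between 0.048 and 0.062 m and z of detector_tip in the frame of gas_vessel below 0.07 m), for 0.3 s.
At the end, for the whole second after the job is handed in: The nut's slot is still lined up with the cotter hole (within 0.1 rad); the detector stands in its stand, upright within 0.12 rad, within 8 mm of the stand's axis, its tip 9 to 20 mm above the stand's underside (collar on the rim), at rest; the bystanders stand upright (value of joint castle_nut between -0.1 and 0.1 rad and horizontal distance between leak_detector and detector_stand below 0.008 m and z of leak_detector in the frame of detector_stand between 0.009 and 0.02 m and angle between leak_detector's own z axis and vertical below 0.12 rad and linear speed of leak_detector below 0.02 m/s and angle between each of small_jar, beaker, wash_bottle, large_jar's own z axis and vertical below 0.1 rad); the robot touches nothing.
It fails at once if the nut is turned past the slot (over 0.25 rad) (value of joint castle_nut above 0.25 rad).
It fails at once if the detector is pressed on the vessel (over 15 N) (contact force between leak_detector and gas_vessel above 15 N).
It fails at once if a jar, the beaker or the wash bottle is moved (over 25 mm) (distance of any of small_jar, beaker, wash_bottle, large_jar from where it was at the start of the episode above 0.025 m).
It also fails if it takes over 72 s, if anything falls off the work surface, if the arm or the gripper's body presses on something with over 40 N, if the wrist force passes 120 N, or if a joint passes its speed limit or range.

## Working session

There is one attempt and no reset: what is moved stays moved. The work goes in short steps, Python scripts to look and compute and a tool call to move; the robot and the scene stay as the last step left them, time stands still between calls to the robot, and variables do not carry over. Pictures are saved under pics/ and viewed, and the job is handed in when it is done.

Besides the shell and the picture viewer there is one more tool, called by a JSON object that holds its "name" and its "arguments", one argument or row to a line. drive_tool: Moves the arm, as the interface text tells. Its arguments: {"type":"object","properties":{"jaw":{"type":"array","items":{"type":"number"}},"delta_pos":{"type":"array","items":{"type":"array","items":{"type":"number"}}},"rot":{"type":"array","items":{"type":"array","items":{"type":"number"}}},"force":{"type":"number"}},"required":["jaw","delta_pos","rot"]}

```bash
ls; mkdir -p pics; python3 - <<'E'
from cell import *
import cv2,json
s=sense();print(s)
print(tcp_to_grasp)
for n in ["side","top","wrist"]:
    print(n,get_calibration(n)); cv2.imwrite(f"pics/{n}0.png",camera(n))
E
```

```text
pics
{'clock': 0.0, 'qpos': array([ 1.09596305,  0.39919653,  0.04503523,  1.53785891, -0.01870613,
        1.20692757, -0.05069853]), 'joint_velocities': array([ 5.68295333e-04,  5.50104322e-06, -6.00664607e-04, -5.32057319e-04,
        1.38795094e-03, -4.85990942e-04, -2.13840951e-04]), 'joint_efforts': array([ 1.15730018e-03, -4.75117743e+01,  1.36528876e+00, -2.54218966e+01,
        1.15774531e-02,  9.33024043e-03, -2.24652996e-05]), 'ee_pos': array([ 0.23836964, -0.60403327,  0.23026996]), 'tool_rot': array([-3.08438233e+00, -5.86703569e-01,  7.77989814e-04]), 'contact_force': array([-0.1489074 , -0.03224096, -0.63105004]), 'torque': array([ 0.01071622,  0.01119616, -0.0214264 ]), 'gripper_width': 0.08560022774582672}
0.0187
side {'fx': 438.40264200389146, 'fy': 438.40264200389146, 'cx': 320.34076355510723, 'cy': 196.8647242917342, 'k1': -0.061804940587339485, 'R': array([[ 0.11034034, -0.9936678 ,  0.02119698],
       [-0.40482939, -0.06441108, -0.91212081],
       [ 0.9077104 ,  0.09206256, -0.40937307]]), 't': array([-0.27304778,  0.30547522,  0.92308091])}
top {'fx': 512.3436253619814, 'fy': 512.3436253619814, 'cx': 325.7100348723163, 'cy': 200.4129474444526, 'k1': -0.10342427349736481, 'R': array([[ 0.05117618, -0.99868225, -0.00384139],
       [-0.97863419, -0.04938112, -0.19959114],
       [ 0.19913843,  0.01397362, -0.97987174]]), 't': array([-0.22209335,  0.57539263,  1.47165947])}
wrist {'fx': 307.33664289611716, 'fy': 307.33664289611716, 'cx': 319.31373273578544, 'cy': 197.7685453718957, 'k1': -0.008564098434806931, 'mount': array([[ 3.46964812e-04, -9.61205309e-01, -2.75833708e-01,
         7.00480565e-02],
       [ 9.99999331e-01,  2.90891995e-05,  1.15650799e-03,
        -4.71796188e-04],
       [-1.10361784e-03, -2.75833924e-01,  9.61204675e-01,
        -1.42841275e-01],
       [ 0.00000000e+00,  0.00000000e+00,  0.00000000e+00,
         1.00000000e+00]])}
```

View pics/side0.png

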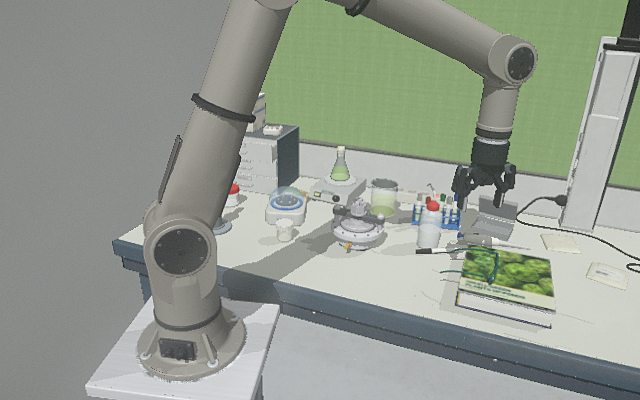

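View pics/top0.png

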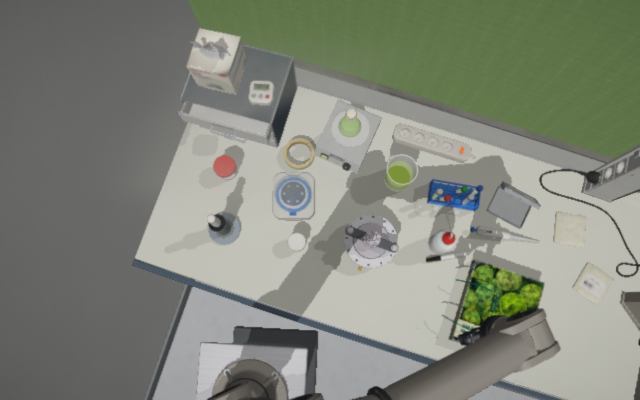

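View pics/wrist0.png

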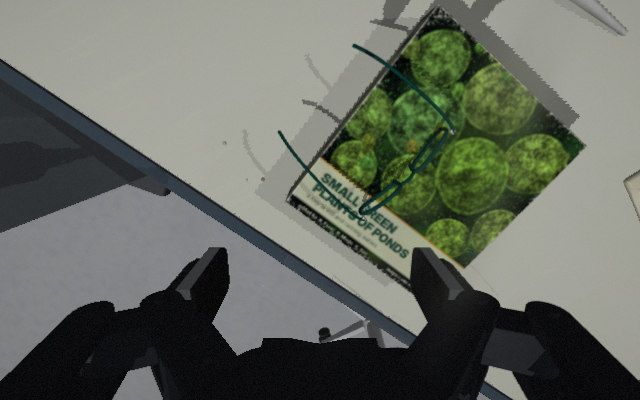

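The side picture shows the vessel at about (358,230). The top picture shows it at (371,240), with the detector in its stand at about (220,226), the small jar at (297,241) and the wash bottle at (445,241). I'll zoom in on these.

```bash
cat > h.py <<'E'
import numpy as np,cv2
from scipy.spatial.transform import Rotation as Ro
from cell import *
def ext(n,s=None):
    c=get_calibration(n)
    if n=="wrist":
        M=c["mount"];T=np.eye(4);T[:3,:3]=Ro.from_rotvec(s["tool_rot"]).as_matrix();T[:3,3]=s["ee_pos"]
        W=np.linalg.inv(T@M);return c,W[:3,:3],W[:3,3]
    return c,np.array(c["R"]),np.array(c["t"])
def proj(n,X,s=None):
    c,R,t=ext(n,s);p=np.atleast_2d(X)@R.T+t;a=p[:,:2]/p[:,2:]
    a=a*(1+c["k1"]*(a**2).sum(1,keepdims=True));return a*[c["fx"],c["fy"]]+[c["cx"],c["cy"]]
def ray(n,uv,s=None):
    c,R,t=ext(n,s);d=(np.atleast_2d(uv).astype(float)-[c["cx"],c["cy"]])/[c["fx"],c["fy"]];a=d.copy()
    for _ in range(15):a=d/(1+c["k1"]*(a**2).sum(1,keepdims=True))
    v=np.c_[a,np.ones(len(a))]@R;return -R.T@t,v
def onz(n,uv,z,s=None):
    o,v=ray(n,uv,s);return o+v*((z-o[2])/v[:,2])[:,None]
def tri(obs):
    A=np.zeros((3,3));b=np.zeros(3)
    for n,uv,s in obs:
        o,v=ray(n,uv,s);v=v[0]/np.linalg.norm(v[0]);P=np.eye(3)-np.outer(v,v);A+=P;b+=P@o
    return np.linalg.solve(A,b)
def zoom(f,out,x0,y0,x1,y1,k):
    cv2.imwrite(out,cv2.resize(cv2.imread(f)[y0:y1,x0:x1],None,fx=k,fy=k,interpolation=cv2.INTER_CUBIC))
E
python3 - <<'E'
from h import *
zoom("pics/top0.png","pics/tz0.png",190,130,470,300,2.8)
zoom("pics/side0.png","pics/sz0.png",200,130,480,280,2.8)
for nm,uv,z in [("vessel",(371,241),.1),("stand",(222,230),.08),("jar",(297,241),.05),("bottle",(445,241),.18),("beaker",(402,172),.1),("red",(225,167),.06)]: print(nm,onz("top",uv,z))
E
```

```text
vessel [[ 0.46563179 -0.32849053  0.1       ]]
stand [[0.4780026  0.10519729 0.08      ]]
jar [[ 0.4609265  -0.11398865  0.05      ]]
bottle [[ 0.46517283 -0.52316719  0.18      ]]
beaker [[ 0.67373189 -0.41279516  0.1       ]]
red [[0.67342369 0.11807214 0.06      ]]
```

View pics/tz0.png

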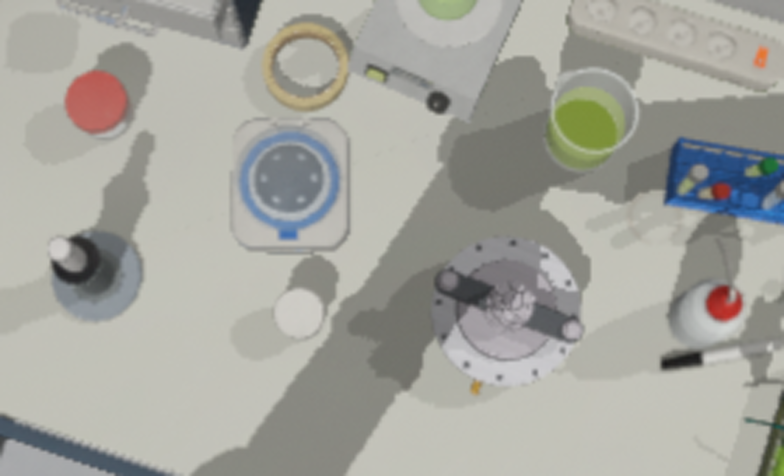

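View pics/sz0.png

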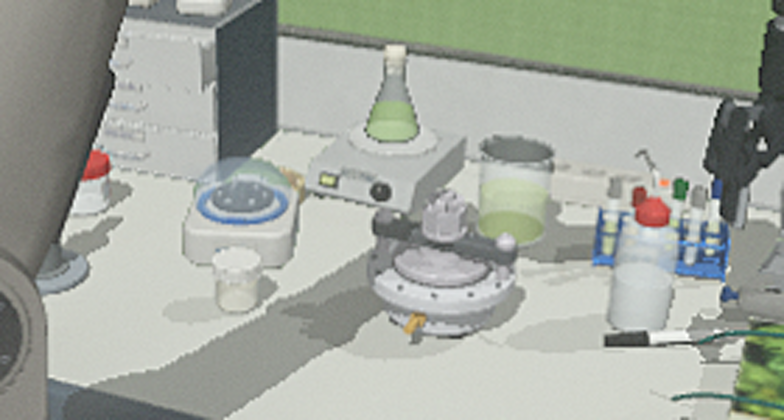

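```bash
cat >> h.py <<'E'
def down(a):  # tool down with tool x at heading a (rad)
    x=np.array([np.cos(a),np.sin(a),0]);z=np.array([0,0,-1.]);return np.c_[x,np.cross(z,x),z]
def head(s):
    R=Ro.from_rotvec(s["tool_rot"]).as_matrix();return np.arctan2(R[1,0],R[0,0]),np.degrees(np.arccos(-R[2,2]))
def plan(s,P,Rt):
    R=Ro.from_rotvec(s["tool_rot"]).as_matrix()
    return (R.T@(np.array(P)-s["ee_pos"])).round(4), Ro.from_matrix(R.T@Rt).as_rotvec(degrees=True).round(2)
E
python3 - <<'E'
from h import *
q=lambda x,y:(190+x/2.8,130+y/2.8)
a=onz("top",q(449,280),.109)[0];b=onz("top",q(571,328),.109)[0]
print(a,b,np.linalg.norm(a-b),(a+b)/2); d=a-b
yaw=np.arctan2(d[1],d[0])-np.pi/2;print("yaw",np.degrees(yaw))
s=sense();print("head",np.degrees(head(s)[0]),head(s)[1])
c=(a+b)/2
for h in (0,-20,-40,20): print(h,plan(s,[c[0],c[1],.27],down(np.radians(h))))
E
```

```text
[ 0.49307843 -0.26787428  0.109     ] [ 0.45016479 -0.3934512   0.109     ] 0.13270699222997231 [ 0.47162161 -0.33066274  0.109     ]
yaw -18.8669360701699
head 21.536688619798248 0.08422957123301852
0 (array([ 0.3173, -0.1689, -0.0393]), array([-8.000e-02,  2.000e-02,  2.154e+01]))
-20 (array([ 0.3173, -0.1689, -0.0393]), array([-8.000e-02,  3.000e-02,  4.154e+01]))
-40 (array([ 0.3173, -0.1689, -0.0393]), array([-7.000e-02,  5.000e-02,  6.154e+01]))
20 (array([ 0.3173, -0.1689, -0.0393]), array([-0.08,  0.01,  1.54]))
```

{"name": "drive_tool", "arguments": {
  "jaw": [0.75, 0.75, 0.75, 0.75, 0.75, 0.75, 0.75, 0.75, 0.75, 0.75],
  "delta_pos": [
    [0.03, -0.016, -0.03],
    [0.08, -0.042, -0.06],
    [0.13, -0.07, -0.06],
    [0.18, -0.096, -0.06],
    [0.23, -0.122, -0.06],
    [0.275, -0.146, -0.06],
    [0.305, -0.162, -0.06],
    [0.317, -0.169, -0.06],
    [0.317, -0.169, -0.06],
    [0.317, -0.169, -0.06]
  ],
  "rot": [
    [0, 0, 0],
    [0, 0, 5],
    [0, 0, 12],
    [0, 0, 20],
    [0, 0, 28],
    [0, 0, 36],
    [0, 0, 40],
    [0, 0, 41],
    [0, 0, 41],
    [0, 0, 41]
  ]
}}

```text
clock: 1.4
ee_pos: [0.4704, -0.3317, 0.2905]
tool_rot: [-3.095, 0.533, 0.002]
contact_force: [0.0, -1.0, 0.3]
gripper_width: 0.064
```

```bash
python3 - <<'E'
from h import *
import json
s=sense();i=camera("wrist");cv2.imwrite("pics/w1.png",i);np.save("w1.npy",s,allow_pickle=True)
print(s["ee_pos"],np.degrees(head(s)[0]),head(s)[1],s["qpos"])
E
```

```text
[ 0.47037117 -0.33173124  0.29054104] -19.533767150923403 0.09563117331740574 [ 0.57234861  0.22766631 -0.03916132  1.63502781  0.00920642  1.28074781
 -1.38017616]
```

View pics/w1.png

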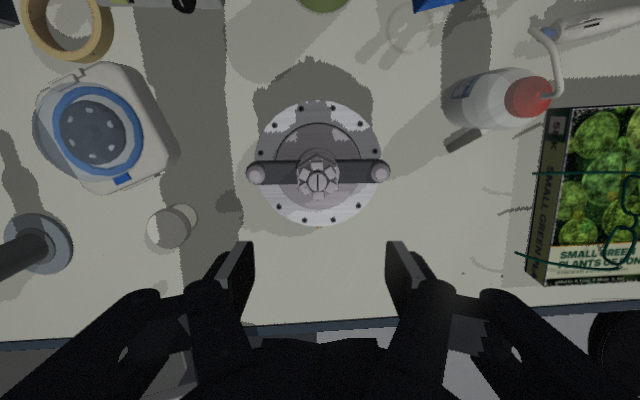

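```bash
python3 - <<'E'
from h import *
zoom("pics/w1.png","pics/w1z.png",240,90,400,230,5)
zoom("pics/w1.png","pics/w1n.png",290,145,350,200,10)
E
```

```text
(no output)
```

View pics/w1z.png

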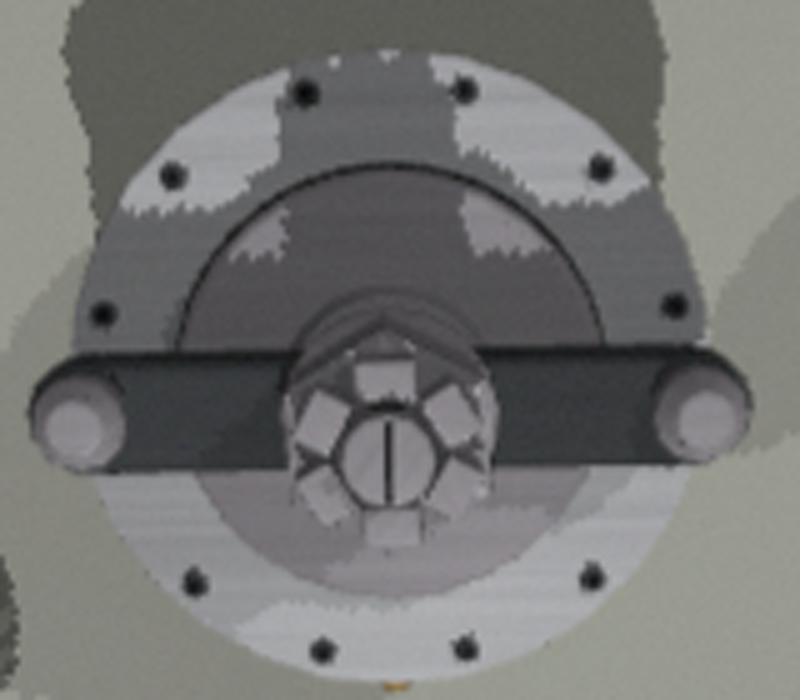

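View pics/w1n.png

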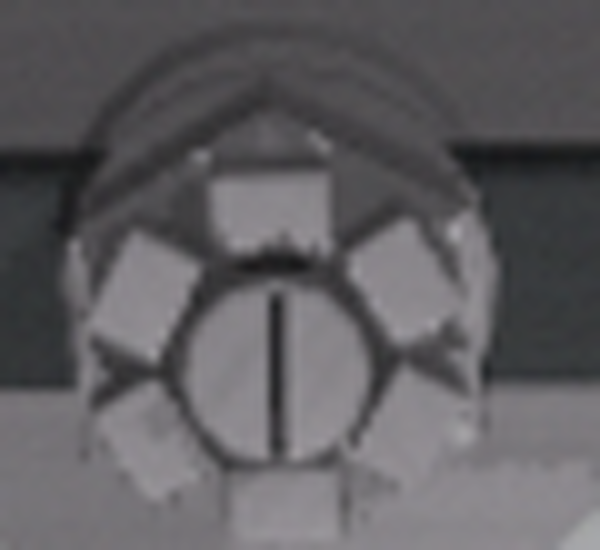

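```bash
python3 - <<'E'
from h import *
s=np.load("w1.npy",allow_pickle=True).item()
f=lambda x,y:(290+(x+.5)/10-.5,145+(y+.5)/10-.5)
z=lambda x,y:(240+(x+.5)/5-.5,90+(y+.5)/5-.5)
B=[(270,213),(408,283),(410,410),(287,505),(152,435),(147,293)]
P=onz("wrist",[f(*b) for b in B],.139,s)[:,:2]
c=P.mean(0);print("crown c",c)
d=P-c;print(np.linalg.norm(d,axis=1),np.degrees(np.arctan2(d[:,1],d[:,0])))
print("stud",onz("wrist",f(278,372),.144,s))
L=onz("wrist",[f(279,292),f(276,455)],.144,s);d=L[0]-L[1];print("line",np.degrees(np.arctan2(d[1],d[0])))
K=onz("wrist",[z(75,423),z(708,420)],.109,s);d=K[0]-K[1];print("caps",K,K.mean(0),np.linalg.norm(d),np.degrees(np.arctan2(d[1],d[0]))-90)
# flange circle: edge points at z=.06
E=[(390,52),(565,110),(700,300),(75,300),(160,160),(390,680),(640,580),(150,580)]
F=onz("wrist",[z(*e) for e in E],.06,s)[:,:2]
A=np.c_[2*F,np.ones(len(F))];x=np.linalg.lstsq(A,(F**2).sum(1),rcond=None)[0];print("flange",x[:2],np.sqrt(x[2]+x[0]**2+x[1]**2))
E=[(390,165),(500,200),(575,270),(205,270),(280,200)]
F=onz("wrist",[z(*e) for e in E],.06,s)[:,:2]
A=np.c_[2*F,np.ones(len(F))];x=np.linalg.lstsq(A,(F**2).sum(1),rcond=None)[0];print("gasket",x[:2],np.sqrt(x[2]+x[0]**2+x[1]**2))
E
```

```text
crown c [ 0.47391988 -0.33088455]
[0.01433259 0.01459982 0.0139466  0.01503479 0.01479602 0.01437075] [ -16.13468926  -78.97971555 -131.87245204  163.42928953  102.47124048
   43.89532674]
stud [[ 0.47365749 -0.33071565  0.144     ]]
line -20.645583016290036
caps [[ 0.49644112 -0.26707922  0.109     ]
 [ 0.45159649 -0.39548482  0.109     ]] [ 0.47401881 -0.33128202  0.109     ] 0.13601117672937574 -19.25134619975543
flange [ 0.47226205 -0.33041939] 0.0783476033647358
gasket [ 0.4722491  -0.33014939] 0.05302239720925292
```

```bash
python3 - <<'E'
from h import *
s=sense();print(plan(s,[.4738,-.3309,.103],down(np.radians(-16.2))))
E
```

```text
(array([ 0.0033, -0.0021,  0.1876]), array([-0.03,  0.09, -3.38]))
```

{"name": "drive_tool", "arguments": {
  "jaw": [0.72, 0.72, 0.72, 0.72, 0.72, 0.72, 0.72, 0.72, 0.72, 0.72],
  "delta_pos": [
    [0.0033, -0.002, 0.02],
    [0.0033, -0.002, 0.055],
    [0.0033, -0.002, 0.095],
    [0.0033, -0.002, 0.13],
    [0.0033, -0.002, 0.155],
    [0.0033, -0.002, 0.172],
    [0.0033, -0.002, 0.182],
    [0.0033, -0.002, 0.187],
    [0.0033, -0.002, 0.1875],
    [0.0033, -0.002, 0.1875]
  ],
  "rot": [
    [0, 0, -2],
    [0, 0, -3.4],
    [0, 0, -3.4],
    [0, 0, -3.4],
    [0, 0, -3.4],
    [0, 0, -3.4],
    [0, 0, -3.4],
    [0, 0, -3.4],
    [0, 0, -3.4],
    [0, 0, -3.4]
  ]
}}

```text
clock: 2.7
ee_pos: [0.4743, -0.3313, 0.1038]
tool_rot: [-3.11, 0.442, 0.0]
contact_force: [-0.8, 0.0, 1.0]
gripper_width: 0.0615
```

```bash
python3 - <<'E'
from h import *
s=sense();i=camera("wrist");cv2.imwrite("pics/w2.png",i);np.save("w2.npy",s,allow_pickle=True)
print(s["ee_pos"],np.degrees(head(s)[0]),head(s)[1],s["contact_force"],s["gripper_width"])
E
```

```text
[ 0.47425875 -0.33129845  0.10380434] -16.173429026212684 0.013126927016533126 [-0.75633971  0.02755982  0.97166955] 0.0614524695990198
```

View pics/w2.png

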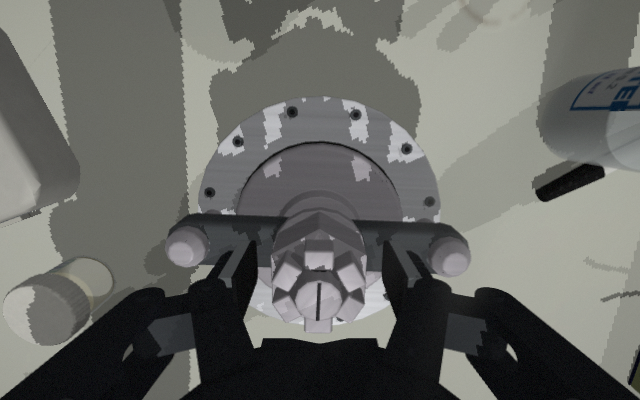

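The picture shows the nut, around (319,270), centred between the pads (about 245 and 390) with clear air on both sides. I'll close now.

{"name": "drive_tool", "arguments": {
  "jaw": [0.5, 0.42, 0.42, 0.4, 0.4, 0.4, 0.4, 0.4, 0.4, 0.4],
  "delta_pos": [
    [0, 0, 0],
    [0, 0, 0],
    [0, 0, 0],
    [0, 0, 0],
    [0, 0, 0],
    [0, 0, 0],
    [0, 0, 0],
    [0, 0, 0],
    [0, 0, 0],
    [0, 0, 0]
  ],
  "rot": [
    [0, 0, 0],
    [0, 0, 0],
    [0, 0, 0],
    [0, 0, 0],
    [0, 0, 0],
    [0, 0, 0],
    [0, 0, 0],
    [0, 0, 0],
    [0, 0, 0],
    [0, 0, 0]
  ],
  "force": 60
}}

```text
clock: 4.0
ee_pos: [0.4748, -0.3309, 0.1047]
tool_rot: [-3.11, 0.442, -0.001]
contact_force: [-0.6, 2.8, 6.1]
gripper_width: 0.0399
```

```bash
python3 - <<'E'
from h import *
s=sense();i=camera("wrist");cv2.imwrite("pics/w3.png",i);np.save("w3.npy",s,allow_pickle=True)
print(s["ee_pos"],np.degrees(head(s)[0]),head(s)[1],s["contact_force"],s["torque"],s["gripper_width"],s["qpos"])
zoom("pics/w3.png","pics/w3z.png",160,90,480,340,2.5)
E
```

```text
[ 0.47475661 -0.3308801   0.10472461] -16.176956557757414 0.05141384970211763 [-0.61272477  2.76951128  6.14018108] [ 0.53413614  0.22020969 -0.07401682] 0.039853861988383324 [ 0.57629664  0.39848488 -0.05155183  1.84022168  0.02441081  0.90315783
 -1.3394683 ]
```

View pics/w3z.png

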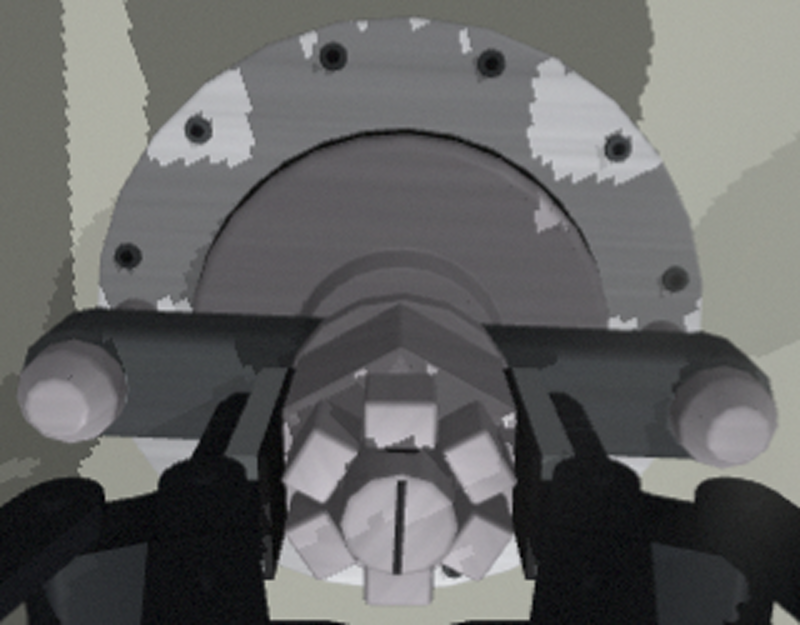

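```bash
python3 - <<'E'
from h import *
s=np.load("w3.npy",allow_pickle=True).item()
z=lambda x,y:(160+(x+.5)/2.5-.5,90+(y+.5)/2.5-.5)
for a,b,h in [((56,408),(739,434),.109),((73,390),(724,416),.103),((335,56),(491,63),.062),((198,130),(618,147),.062),((127,256),(675,278),.062)]:
    K=onz("wrist",[z(*a),z(*b)],h,s);d=K[0]-K[1];print(K.mean(0),np.linalg.norm(d),np.degrees(np.arctan2(d[1],d[0]))-90)
E=[(400,18),(200,80),(600,90),(102,270),(700,285)]
F=onz("wrist",[z(*e) for e in E],.06,s)[:,:2]
A=np.c_[2*F,np.ones(len(F))];x=np.linalg.lstsq(A,(F**2).sum(1),rcond=None)[0];print("flange",x[:2],np.sqrt(x[2]+x[0]**2+x[1]**2))
s=np.load("w1.npy",allow_pickle=True).item()
z=lambda x,y:(240+(x+.5)/5-.5,90+(y+.5)/5-.5)
for a,b,h in [((305,93),(465,90),.062),((173,176),(600,168),.062),((103,313),(675,305),.062),((195,582),(593,577),.062),((322,650),(466,649),.062)]:
    K=onz("wrist",[z(*a),z(*b)],h,s);d=K[0]-K[1];print(K.mean(0),np.linalg.norm(d),np.degrees(np.arctan2(d[1],d[0]))-90)
E
```

```text
[ 0.47367708 -0.33029242  0.109     ] 0.1361507012360366 -18.582315349932145
[ 0.47461649 -0.33076393  0.103     ] 0.1344145998367238 -18.68116154315571
[ 0.53896844 -0.3525853   0.062     ] 0.03641256006718879 -18.633233342370985
[ 0.5216984  -0.34657504  0.062     ] 0.10077214167005501 -18.45856549177512
[ 0.4913844  -0.33621355  0.062     ] 0.13778091274773696 -18.557062290876402
flange [ 0.47482343 -0.33051655] 0.07766440157636197
[ 0.53892387 -0.35260624  0.062     ] 0.03713621657541628 -18.48336903708595
[ 0.52168311 -0.34679852  0.062     ] 0.10049680457483177 -18.472697071583468
[ 0.49119639 -0.33655178  0.062     ] 0.13790214497357325 -18.72380421494978
[ 0.42638664 -0.31482417  0.062     ] 0.10081465028022878 -18.77986925212427
[ 0.40863848 -0.30853461  0.062     ] 0.03695820359470693 -19.114830702726422
```

{"name": "drive_tool", "arguments": {
  "jaw": [0.4, 0.4, 0.4, 0.4, 0.4, 0.4, 0.4, 0.4, 0.4, 0.4],
  "delta_pos": [
    [0, 0, 0],
    [0, 0, 0],
    [0, 0, 0],
    [0, 0, 0],
    [0, 0, 0],
    [0, 0, 0],
    [0, 0, 0],
    [0, 0, 0],
    [0, 0, 0],
    [0, 0, 0]
  ],
  "rot": [
    [0, 0, 3],
    [0, 0, 7],
    [0, 0, 12],
    [0, 0, 17],
    [0, 0, 22],
    [0, 0, 26],
    [0, 0, 29],
    [0, 0, 31],
    [0, 0, 32],
    [0, 0, 32]
  ]
}}

```text
clock: 5.3
ee_pos: [0.4744, -0.3314, 0.1048]
tool_rot: [-2.867, 1.283, -0.001]
contact_force: [-1.7, -1.3, 1.3]
gripper_width: 0.0402
```

```bash
python3 - <<'E'
from h import *
s=sense();i=camera("wrist");cv2.imwrite("pics/w4.png",i);np.save("w4.npy",s,allow_pickle=True)
print(s["ee_pos"],np.degrees(head(s)[0]),head(s)[1],s["contact_force"],s["torque"],s["gripper_width"],s["qpos"])
zoom("pics/w4.png","pics/w4z.png",160,90,480,340,2.5)
E
```

```text
[ 0.47441395 -0.33142756  0.10476205] -48.22124963322863 0.02680690812414953 [-1.72036577 -1.30914317  1.33975903] [-0.25072351  0.27594612 -0.14225834] 0.04020750094041599 [ 0.48354557  0.39936639  0.0658668   1.84286954 -0.03293082  0.89997368
 -1.84770898]
```

View pics/w4z.png

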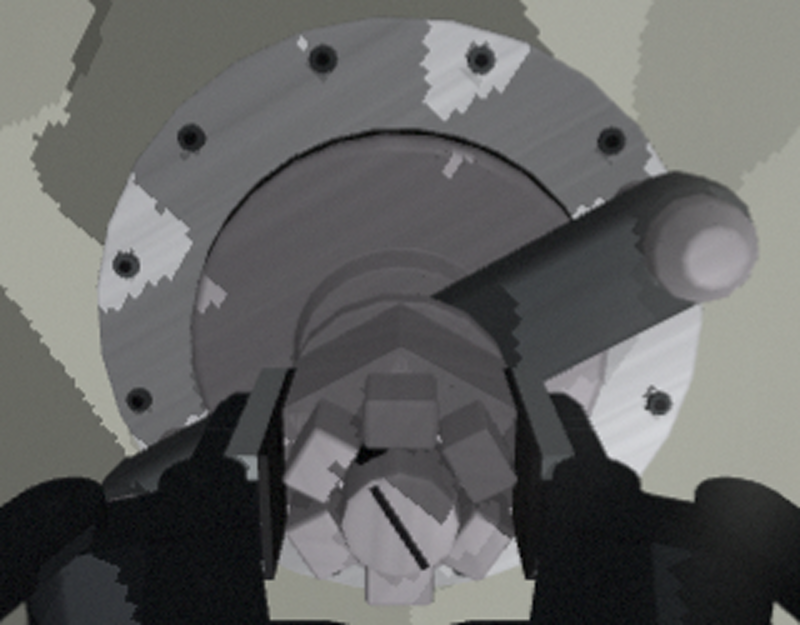

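The nut turned with the jaws. The scribed line at about (400,530) now points into the slot at upper left (372,455). I'll open and lift away.

{"name": "drive_tool", "arguments": {
  "jaw": [0.7, 0.7, 0.7, 0.7, 0.7, 0.7, 0.7, 0.7, 0.7, 0.7],
  "delta_pos": [
    [0, 0, 0],
    [0, 0, 0],
    [0, 0, 0],
    [0, 0, 0],
    [0, 0, -0.01],
    [0, 0, -0.04],
    [0, 0, -0.085],
    [0, 0, -0.13],
    [0, 0, -0.165],
    [0, 0, -0.18]
  ],
  "rot": [
    [0, 0, 0],
    [0, 0, 0],
    [0, 0, 0],
    [0, 0, 0],
    [0, 0, 0],
    [0, 0, 0],
    [0, 0, 0],
    [0, 0, 0],
    [0, 0, 0],
    [0, 0, 0]
  ]
}}

```text
clock: 6.6
ee_pos: [0.4752, -0.332, 0.2878]
tool_rot: [2.867, -1.283, 0.008]
contact_force: [0.9, -0.7, -1.5]
gripper_width: 0.0599
```

```bash
python3 - <<'E'
from h import *
s=sense();i=camera("wrist");cv2.imwrite("pics/w5.png",i);np.save("w5.npy",s,allow_pickle=True)
print(s["ee_pos"],np.degrees(head(s)[0]),head(s)[1],s["contact_force"],s["gripper_width"],s["qpos"])
zoom("pics/w5.png","pics/w5z.png",240,90,400,230,5)
print(plan(s,[.478,.105,.33],down(np.radians(20))))
E
```

```text
[ 0.47515794 -0.33203408  0.28780674] -48.228857412906535 0.29063514790029416 [ 0.93444783 -0.71594693 -1.488752  ] 0.059855096617798045 [ 0.47123593  0.23231377  0.0788386   1.63752869 -0.01943165  1.26744335
 -1.85886665]
(array([-0.3238, -0.2933, -0.0432]), array([  0.07,  -0.3 , -68.23]))
```

View pics/w5z.png

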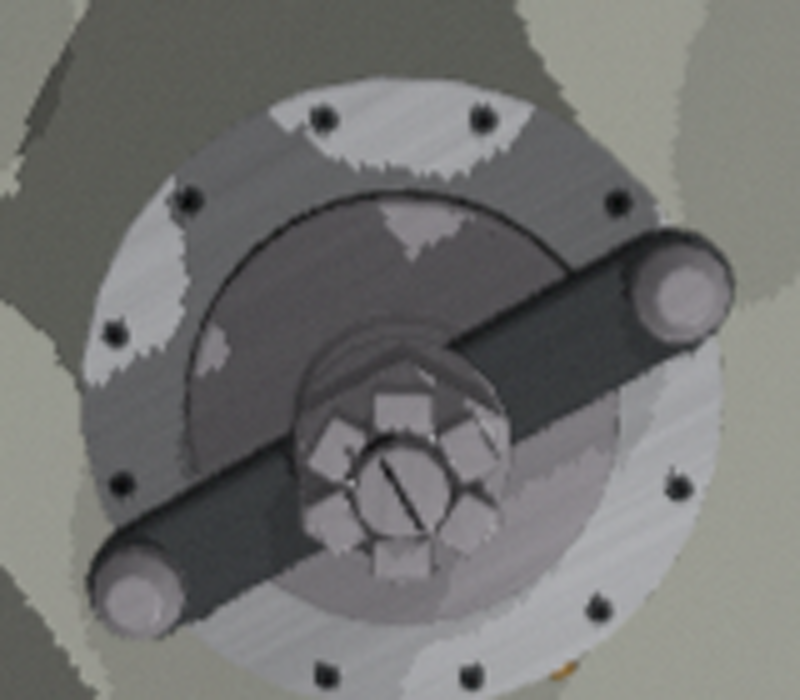

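```bash
python3 - <<'E'
from h import *
s=np.load("w5.npy",allow_pickle=True).item()
z=lambda x,y:(240+(x+.5)/5-.5,90+(y+.5)/5-.5)
K=onz("wrist",[z(136,600),z(688,295)],.109,s);d=K[0]-K[1];print(K.mean(0),np.linalg.norm(d),np.degrees(np.arctan2(d[1],d[0]))-90)
P=onz("wrist",[z(404,411),z(469,445),z(471,522),z(402,559),z(332,525),z(338,451)],.139,s)[:,:2]
d=P-P.mean(0);print(P.mean(0),(np.degrees(np.arctan2(d[:,1],d[:,0]))+30+30)%60-30)
L=[((324,119),(472,677)),((484,119),(327,677)),((190,201),(599,609)),((118,333),(680,487))]
for a,b in L:
    K=onz("wrist",[z(*a),z(*b)],.062,s);print(K.mean(0),np.linalg.norm(K[0]-K[1]),)
E
```

```text
[ 0.47340389 -0.33144444  0.109     ] 0.1356248194609165 -18.73727916744903
[ 0.47353494 -0.33091409] [-19.1787417  -15.76451241 -16.62730431 -18.65498339 -18.60995446
 -17.29992674]
[ 0.47358788 -0.3308429   0.062     ] 0.14229485526504515
[ 0.47358863 -0.33083764  0.062     ] 0.1428334704169789
[ 0.47344855 -0.33076754  0.062     ] 0.14169971363627398
[ 0.4734932  -0.33116067  0.062     ] 0.1421367076770726
```

{"name": "drive_tool", "arguments": {
  "jaw": [0.9, 0.9, 0.9, 0.9, 0.9, 0.9, 0.9, 0.9, 0.9, 0.9],
  "delta_pos": [
    [-0.02, -0.018, -0.02],
    [-0.06, -0.054, -0.043],
    [-0.1, -0.09, -0.043],
    [-0.14, -0.127, -0.043],
    [-0.18, -0.163, -0.043],
    [-0.22, -0.2, -0.043],
    [-0.26, -0.236, -0.043],
    [-0.295, -0.267, -0.043],
    [-0.317, -0.287, -0.043],
    [-0.324, -0.293, -0.043]
  ],
  "rot": [
    [0, 0, -3],
    [0, 0, -10],
    [0, 0, -18],
    [0, 0, -26],
    [0, 0, -34],
    [0, 0, -42],
    [0, 0, -50],
    [0, 0, -58],
    [0, 0, -65],
    [0, 0, -68]
  ]
}}

```text
clock: 7.9
ee_pos: [0.477, 0.1065, 0.329]
tool_rot: [3.09, 0.547, 0.004]
contact_force: [-1.3, -1.3, -0.8]
gripper_width: 0.077
```

```bash
python3 - <<'E'
from h import *
s=sense();i=camera("wrist");cv2.imwrite("pics/w6.png",i);np.save("w6.npy",s,allow_pickle=True)
cv2.imwrite("pics/top6.png",camera("top"))
print(s["ee_pos"],np.degrees(head(s)[0]),head(s)[1],s["contact_force"],s["gripper_width"],s["qpos"])
E
```

```text
[0.47700259 0.10654542 0.32898231] 20.074109143687973 0.23465840898307316 [-1.2991905  -1.25067629 -0.76385061] 0.07697129355720077 [ 0.02891874  0.05260485 -0.35306156  1.75682473  0.02245493  1.33359042
 -1.54937431]
```

View pics/w6.png

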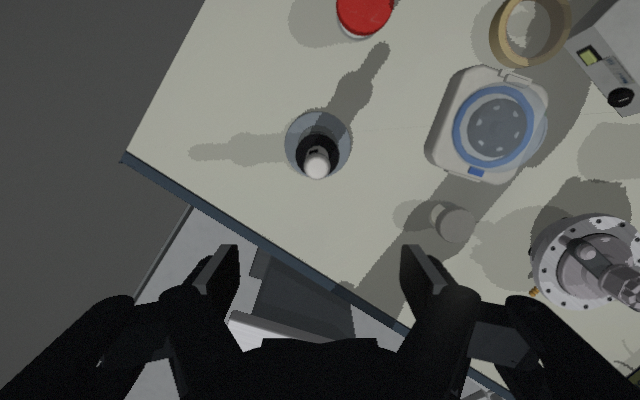

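```bash
python3 - <<'E'
from h import *
zoom("pics/w6.png","pics/w6z.png",270,100,370,200,6)
E
```

```text
(no output)
```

View pics/w6z.png

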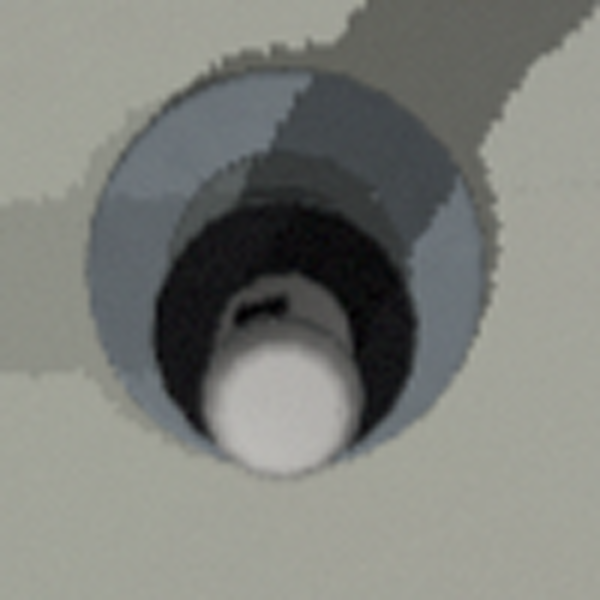

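```bash
python3 - <<'E'
from h import *
s=np.load("w6.npy",allow_pickle=True).item()
z=lambda x,y:(270+(x+.5)/6-.5,100+(y+.5)/6-.5)
def circ(E,h):
    F=onz("wrist",[z(*e) for e in E],h,s)[:,:2]
    A=np.c_[2*F,np.ones(len(F))];x=np.linalg.lstsq(A,(F**2).sum(1),rcond=None)[0];return x[:2],np.sqrt(x[2]+x[0]**2+x[1]**2)
print("barrel top",onz("wrist",z(282,403),.194,s), circ([(203,400),(361,400),(282,477),(225,455),(340,455)],.194))
print("collar",circ([(154,330),(417,330),(285,200),(185,250),(390,255),(205,430),(370,440)],.117))
print("foot",circ([(88,260),(490,260),(290,68),(130,150),(450,150),(120,370),(460,370)],.010))
E
```

```text
barrel top [[0.49509721 0.11544077 0.194     ]] (array([0.49543738, 0.11553725]), np.float64(0.012069849640547149))
collar (array([0.49476234, 0.1145499 ]), np.float64(0.02530188068417053))
foot (array([0.49506147, 0.11412746]), np.float64(0.04941412312894875))
```

```bash
python3 - <<'E'
from h import *
s=sense();print(plan(s,[.495,.1150,.135],down(np.radians(20))))
E
```

```text
(array([ 0.0195, -0.0046,  0.1944]), array([ 0.25, -0.13, -0.2 ]))
```

{"name": "drive_tool", "arguments": {
  "jaw": [0.9, 0.9, 0.9, 0.9, 0.9, 0.9, 0.9, 0.9, 0.9, 0.9],
  "delta_pos": [
    [0.012, -0.003, 0.01],
    [0.0195, -0.0046, 0.04],
    [0.0195, -0.0046, 0.08],
    [0.0195, -0.0046, 0.12],
    [0.0195, -0.0046, 0.15],
    [0.0195, -0.0046, 0.175],
    [0.0195, -0.0046, 0.188],
    [0.0195, -0.0046, 0.194],
    [0.0195, -0.0046, 0.1944],
    [0.0195, -0.0046, 0.1944]
  ],
  "rot": [
    [0, 0, 0],
    [0.2, -0.1, 0],
    [0.2, -0.1, 0],
    [0.2, -0.1, 0],
    [0.2, -0.1, 0],
    [0.2, -0.1, 0],
    [0.2, -0.1, 0],
    [0.2, -0.1, 0],
    [0.2, -0.1, 0],
    [0.2, -0.1, 0]
  ]
}}

```text
clock: 9.25
ee_pos: [0.4957, 0.1152, 0.1358]
tool_rot: [3.094, 0.54, 0.004]
contact_force: [-0.1, 0.5, 0.3]
gripper_width: 0.077
```

```bash
python3 - <<'E'
from h import *
s=sense();i=camera("wrist");cv2.imwrite("pics/w7.png",i);np.save("w7.npy",s,allow_pickle=True)
print(s["ee_pos"],np.degrees(head(s)[0]),head(s)[1],s["contact_force"],s["gripper_width"],s["qpos"])
E
```

```text
[0.49572217 0.11517247 0.13580754] 19.79180121225184 0.14527649604588128 [-0.05956752  0.49148216  0.31241567] 0.07704982987822011 [-0.00674646  0.26085502 -0.35491678  1.9696226   0.11365043  0.92753335
 -1.64411123]
```

View pics/w7.png

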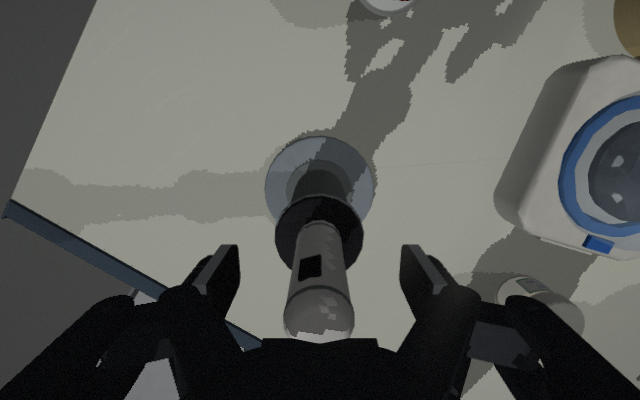

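The barrel, around (319,290), sits between the open pads (about 230 and 410). I'll close on it.

{"name": "drive_tool", "arguments": {
  "jaw": [0.7, 0.5, 0.35, 0.25, 0.2, 0.2, 0.2, 0.2, 0.2, 0.2],
  "delta_pos": [
    [0, 0, 0],
    [0, 0, 0],
    [0, 0, 0],
    [0, 0, 0],
    [0, 0, 0],
    [0, 0, 0],
    [0, 0, 0],
    [0, 0, 0],
    [0, 0, 0],
    [0, 0, 0]
  ],
  "rot": [
    [0, 0, 0],
    [0, 0, 0],
    [0, 0, 0],
    [0, 0, 0],
    [0, 0, 0],
    [0, 0, 0],
    [0, 0, 0],
    [0, 0, 0],
    [0, 0, 0],
    [0, 0, 0]
  ],
  "force": 45
}}

```text
clock: 10.55
ee_pos: [0.4957, 0.1154, 0.136]
tool_rot: [3.094, 0.54, 0.004]
contact_force: [-1.7, 0.4, 4.4]
gripper_width: 0.0238
```

```bash
python3 - <<'E'
from h import *
s=sense();i=camera("wrist");cv2.imwrite("pics/w8.png",i);np.save("w8.npy",s,allow_pickle=True)
print(s["ee_pos"],np.degrees(head(s)[0]),head(s)[1],s["contact_force"],s["torque"],s["gripper_width"],s["qpos"])
E
```

```text
[0.49572929 0.11537177 0.1360417 ] 19.797435410021702 0.15555019795475677 [-1.66323525  0.36027544  4.41407235] [ 0.20613745  0.32040464 -0.00563876] 0.023822570251271057 [-0.00682891  0.26052071 -0.35509703  1.96945776  0.11337755  0.92775909
 -1.644091  ]
```

View pics/w8.png

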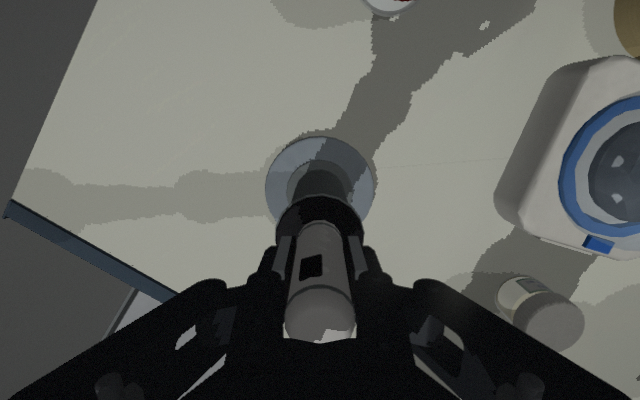

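{"name": "drive_tool", "arguments": {
  "jaw": [0.2, 0.2, 0.2, 0.2, 0.2, 0.2, 0.2, 0.2, 0.2, 0.2],
  "delta_pos": [
    [0, 0, -0.008],
    [0, 0, -0.025],
    [0, 0, -0.045],
    [0, 0, -0.068],
    [0, 0, -0.092],
    [0, 0, -0.116],
    [0, 0, -0.138],
    [0, 0, -0.155],
    [0, 0, -0.165],
    [0, 0, -0.165]
  ],
  "rot": [
    [0, 0, 0],
    [0, 0, 0],
    [0, 0, 0],
    [0, 0, 0],
    [0, 0, 0],
    [0, 0, 0],
    [0, 0, 0],
    [0, 0, 0],
    [0, 0, 0],
    [0, 0, 0]
  ]
}}

```text
clock: 11.85
ee_pos: [0.4955, 0.1154, 0.3016]
tool_rot: [3.094, 0.54, 0.006]
contact_force: [-0.0, 0.0, -1.6]
gripper_width: 0.0239
```

```bash
python3 - <<'E'
from h import *
s=sense();i=camera("wrist");cv2.imwrite("pics/w9.png",i);np.save("w9.npy",s,allow_pickle=True)
cv2.imwrite("pics/side9.png",camera("side"))
print(s["ee_pos"],np.degrees(head(s)[0]),head(s)[1],s["contact_force"],s["torque"],s["gripper_width"],s["qpos"])
R=Ro.from_rotvec(s["tool_rot"]).as_matrix()
tip=s["ee_pos"]+R@[0,0,.122];print(tip,proj("wrist",tip,s),proj("side",tip))
zoom("pics/w9.png","pics/w9z.png",240,130,400,350,3.6)
v=proj("side",tip)[0].astype(int);print(v)
zoom("pics/side9.png","pics/side9z.png",max(v[0]-60,0),max(v[1]-80,0),v[0]+60,v[1]+30,5)
E
```

```text
[0.49554285 0.11544437 0.30156725] 19.798208035597337 0.21528412516496667 [-0.0103671   0.02053924 -1.55269302] [ 0.02910102 -0.00873144  0.05810631] 0.023850705561037168 [ 0.01869876  0.10533674 -0.36093021  1.76130141  0.03998884  1.27833765
 -1.57705315]
[0.49600106 0.11545765 0.17956811] [[319.48828173 191.34260437]] [[210.64113315 174.69245192]]
[210 174]
```

View pics/w9z.png

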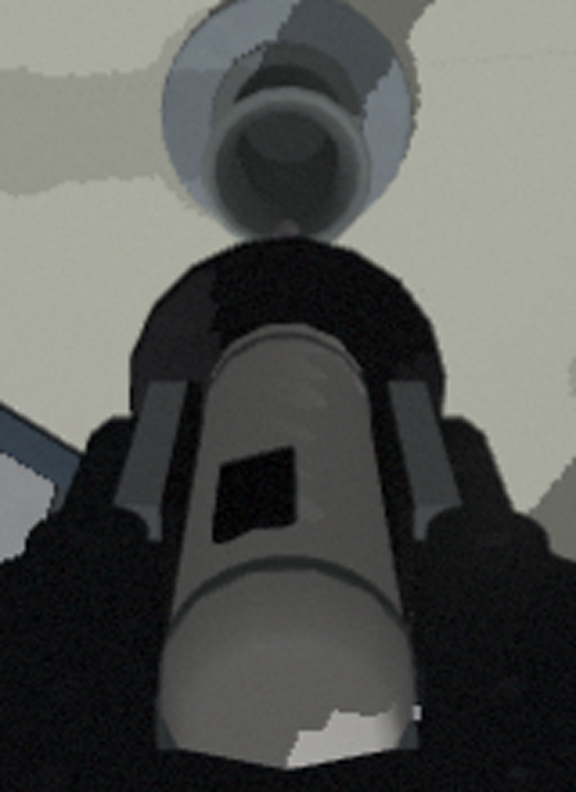

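View pics/side9z.png

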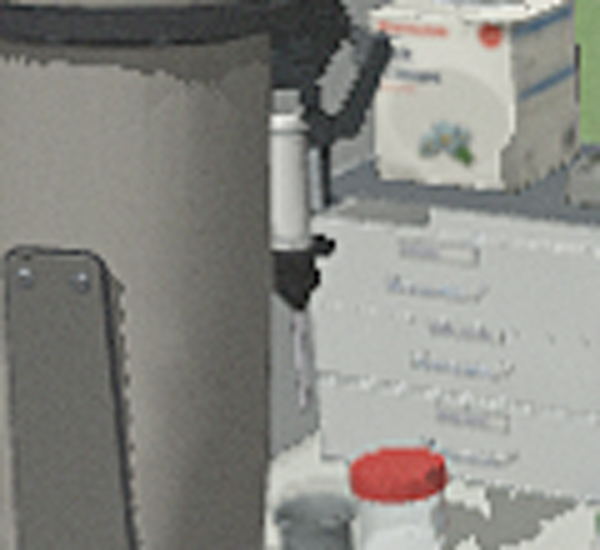

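The detector hangs true: its tip shows at wrist pixel (320,193) and side pixel (211,176), within about 2 px of the prediction. Next I'll work out the scan points.

```bash
cat >> h.py <<'E'
C=np.array([.4736,-.3308]);YAW=np.radians(-18.7);TL=.1225;RAD=.057
def v2w(x,y,z):
    c,s_=np.cos(YAW),np.sin(YAW);return np.array([C[0]+c*x-s_*y,C[1]+s_*x+c*y,z])
def near(phi,z=.0645,r=RAD): p=np.radians(phi);return v2w(-r*np.cos(p),r*np.sin(p),z)
def far(phi,z=.0645,r=RAD): p=np.radians(phi);return v2w(r*np.cos(p),r*np.sin(p),z)
def tip(s): return s["ee_pos"]+Ro.from_rotvec(s["tool_rot"]).as_matrix()@[0,0,TL]
def tipv(s):
    d=tip(s);e=d[:2]-C;c,s_=np.cos(YAW),np.sin(YAW);x=c*e[0]+s_*e[1];y=-s_*e[0]+c*e[1]
    return np.round([x*1e3,y*1e3,d[2]*1e3,1e3*np.hypot(x,y)],1)
def goal(s,P,a=20): # tcp delta bringing the tip to P with tool vertical
    return plan(s,np.array(P)+[0,0,TL],down(np.radians(a)))
E
python3 - <<'E'
from h import *
s=sense();print(tip(s),near(57),goal(s,near(57,.17)))
E
```

```text
[0.495005   0.11517696 0.17778555] [ 0.45952106 -0.2755661   0.0645    ] (array([-0.1656,  0.3557,  0.0079]), array([ 0.05, -0.06, -0.2 ]))
```

{"name": "drive_tool", "arguments": {
  "jaw": [0.2, 0.2, 0.2, 0.2, 0.2, 0.2, 0.2, 0.2, 0.2, 0.2],
  "delta_pos": [
    [-0.006, 0.013, 0],
    [-0.02, 0.043, 0],
    [-0.042, 0.09, 0],
    [-0.065, 0.14, 0],
    [-0.088, 0.189, 0],
    [-0.111, 0.238, 0],
    [-0.134, 0.287, 0.004],
    [-0.152, 0.326, 0.008],
    [-0.163, 0.35, 0.008],
    [-0.1656, 0.3557, 0.008]
  ],
  "rot": [
    [0, 0, 0],
    [0, 0, 0],
    [0, 0, 0],
    [0, 0, 0],
    [0, 0, 0],
    [0, 0, 0],
    [0, 0, 0],
    [0, 0, 0],
    [0, 0, 0],
    [0, 0, 0]
  ]
}}

```text
clock: 13.2
ee_pos: [0.4577, -0.2782, 0.2916]
tool_rot: [3.096, 0.533, -0.001]
contact_force: [-1.0, 1.7, -1.7]
gripper_width: 0.0237
```

```bash
python3 - <<'E'
from h import *
s=sense();i=camera("wrist");cv2.imwrite("pics/w10.png",i);np.save("w10.npy",s,allow_pickle=True)
print(s["ee_pos"],np.degrees(head(s)[0]),head(s)[1],s["gripper_width"],s["qpos"],tipv(s))
s=sense();print(goal(s,near(57,.085)))
E
```

```text
[ 0.45773793 -0.27818836  0.29158919] 19.524198220737244 0.04424128723681718 0.023690280329807106 [ 4.71096414e-01  1.52264229e-01 -6.02385124e-03  1.72480946e+00
  1.65437331e-03  1.26491635e+00 -7.65391139e-01] [-32.   44.7 169.1  54.9]
(array([ 0.0017, -0.0013,  0.0842]), array([ 0.01,  0.01, -0.38]))
```

View pics/w10.png

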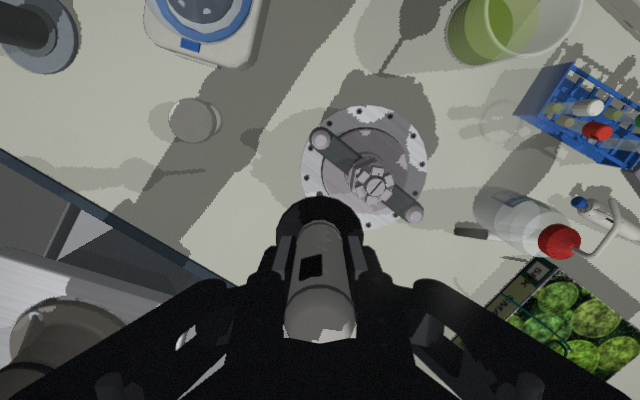

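The detector is over the near left of the vessel, with the collar at (320,215). I'll lower it partway, then check.

{"name": "drive_tool", "arguments": {
  "jaw": [0.2, 0.2, 0.2, 0.2, 0.2, 0.2, 0.2, 0.2, 0.2, 0.2],
  "delta_pos": [
    [0.0017, -0.0013, 0.008],
    [0.0017, -0.0013, 0.022],
    [0.0017, -0.0013, 0.037],
    [0.0017, -0.0013, 0.051],
    [0.0017, -0.0013, 0.064],
    [0.0017, -0.0013, 0.074],
    [0.0017, -0.0013, 0.08],
    [0.0017, -0.0013, 0.083],
    [0.0017, -0.0013, 0.084],
    [0.0017, -0.0013, 0.084]
  ],
  "rot": [
    [0, 0, 0],
    [0, 0, 0],
    [0, 0, 0],
    [0, 0, 0],
    [0, 0, 0],
    [0, 0, 0],
    [0, 0, 0],
    [0, 0, 0],
    [0, 0, 0],
    [0, 0, 0]
  ]
}}

```text
clock: 14.5
ee_pos: [0.4597, -0.2757, 0.208]
tool_rot: [3.095, 0.535, 0.001]
contact_force: [-0.7, 0.2, -1.8]
gripper_width: 0.0237
```

```bash
python3 - <<'E'
from h import *
s=sense();i=camera("wrist");cv2.imwrite("pics/w11.png",i);cv2.imwrite("pics/side11.png",camera("side"));cv2.imwrite("pics/top11.png",camera("top"));np.save("w11.npy",s,allow_pickle=True)
print(s["ee_pos"],np.degrees(head(s)[0]),head(s)[1],tipv(s),proj("side",tip(s)))
s=sense();print(goal(s,near(57)))
zoom("pics/side11.png","pics/side11z.png",300,150,420,260,6)
E
```

```text
[ 0.45967952 -0.27570478  0.20804481] 19.61408299826193 0.04193279499736499 [-30.8  47.7  85.5  56.7] [[338.66688148 217.10022491]]
(array([-0.0001, -0.0002,  0.021 ]), array([ 0.04, -0.01, -0.38]))
```

View pics/side11z.png

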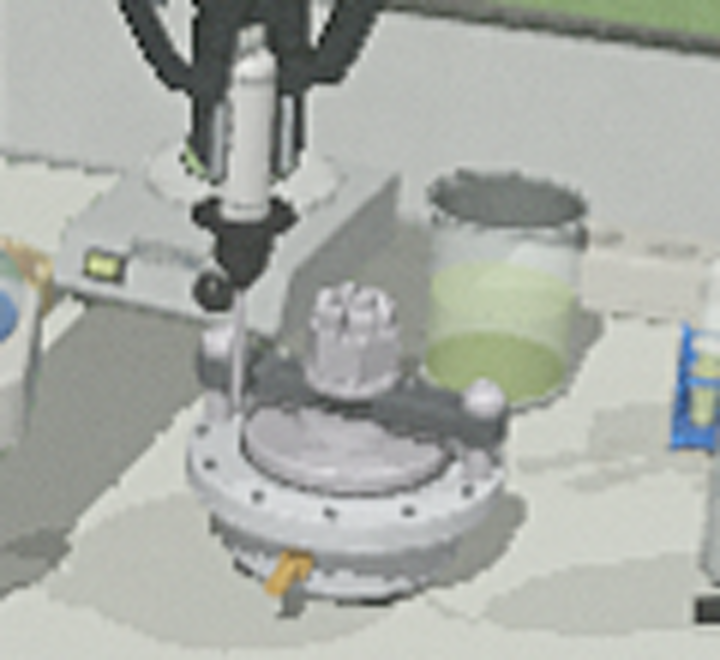

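View pics/w11.png

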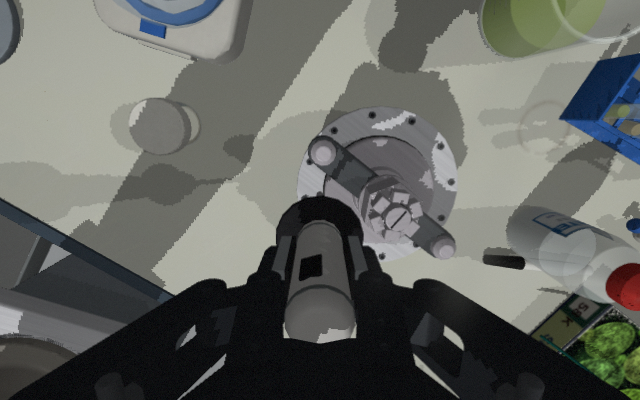

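```bash
python3 - <<'E'
from h import *
s=np.load("w11.npy",allow_pickle=True).item()
T=tip(s)
f=lambda p:((p-[300,150]+.5)*6-.5).round(0)
for n,X in [("tip",T),("cone62",T+[0,0,.062]),("collar98",T+[0,0,.098]),("collar103",T+[0,0,.103]),("top180",T+[0,0,.18]),("capL",v2w(0,.068,.109)),("capR",v2w(0,-.068,.109)),("stud",v2w(0,0,.144)),("flange near edge",v2w(-.079,0,.06)),("lid near",v2w(-.052,0,.06))]: print(n,f(proj("side",X)[0]))
zoom("pics/side11.png","pics/side11y.png",320,160,370,240,10)
E
```

```text
tip [235. 405.]
cone62 [239. 289.]
collar98 [242. 219.]
collar103 [243. 210.]
top180 [249.  55.]
capL [223. 329.]
capR [485. 386.]
stud [355. 291.]
flange near edge [286. 516.]
lid near [307. 491.]
```

View pics/side11y.png

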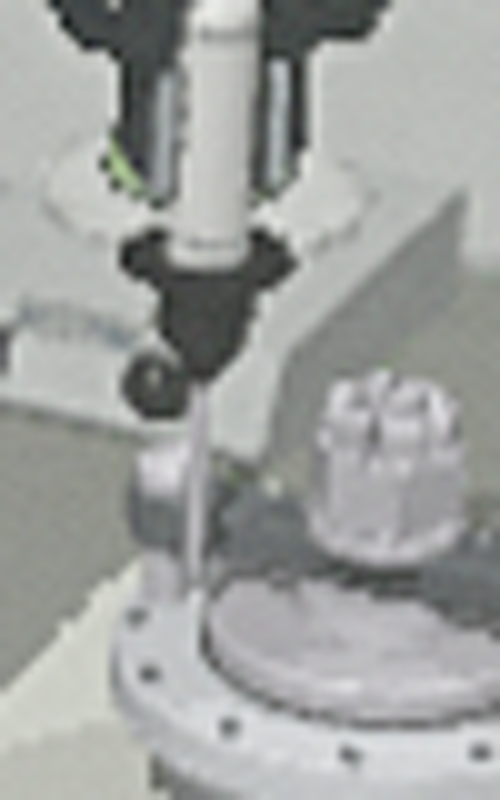

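{"name": "drive_tool", "arguments": {
  "jaw": [0.2, 0.2, 0.2, 0.2, 0.2, 0.2, 0.2, 0.2, 0.2, 0.2],
  "delta_pos": [
    [0, 0, 0.004],
    [0, 0, 0.008],
    [0, 0, 0.012],
    [0, 0, 0.015],
    [0, 0, 0.0175],
    [0, 0, 0.019],
    [0, 0, 0.02],
    [0, 0, 0.0205],
    [0, 0, 0.0205],
    [0, 0, 0.0205]
  ],
  "rot": [
    [0, 0, 0],
    [0, 0, 0],
    [0, 0, 0],
    [0, 0, 0],
    [0, 0, 0],
    [0, 0, 0],
    [0, 0, 0],
    [0, 0, 0],
    [0, 0, 0],
    [0, 0, 0]
  ]
}}

```text
clock: 15.9
ee_pos: [0.4597, -0.2757, 0.1876]
tool_rot: [3.095, 0.535, 0.001]
contact_force: [0.6, 0.3, -0.9]
gripper_width: 0.0239
```

```bash
cat > sweep.py <<'E'
import sys
from h import *
side,a,b=sys.argv[1],float(sys.argv[2]),float(sys.argv[3])
z=float(sys.argv[4]) if len(sys.argv)>4 else .065
s=sense();print(tipv(s),"head",np.degrees(head(s)[0]).round(2),head(s)[1].round(2),s["contact_force"].round(1),s["gripper_width"],"clk",s["clock"])
f=near if side=="near" else far
print([[round(float(v),4) for v in goal(s,f(p,z),19.6)[0]] for p in np.linspace(a,b,11)[1:]])
E
python3 sweep.py near 57 19; python3 - <<'E'
from h import *
s=sense();cv2.imwrite("pics/side12.png",camera("side"));zoom("pics/side12.png","pics/side12y.png",320,160,370,240,10)
print(proj("side",tip(s)))
E
```

```text
[-30.7  47.7  65.1  56.7] head 19.61 0.05 [ 0.6  0.3 -0.9] 0.023867430206864177 clk 15.9
[[-0.0039, -0.0004, 0.0001], [-0.0077, -0.0004, 0.0001], [-0.0114, -0.0001, 0.0001], [-0.0152, 0.0004, 0.0001], [-0.0189, 0.0012, 0.0001], [-0.0225, 0.0022, 0.0001], [-0.0261, 0.0034, 0.0001], [-0.0296, 0.0049, 0.0001], [-0.0329, 0.0066, 0.0001], [-0.0362, 0.0086, 0.0001]]
[[338.41456047 223.29550202]]
```

View pics/side12y.png

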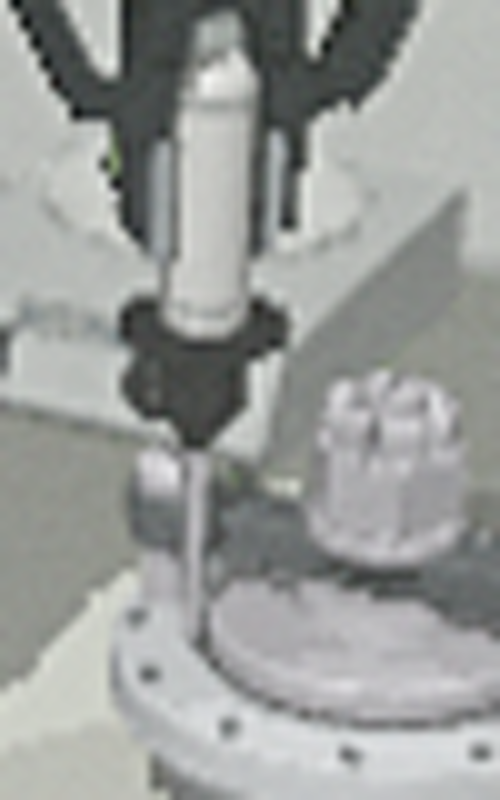

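The tip is at about (190,643) in the zoom, just outside the lid edge and off the flange, with no contact force. I'll start the near sweep.

{"name": "drive_tool", "arguments": {
  "jaw": [0.2, 0.2, 0.2, 0.2, 0.2, 0.2, 0.2, 0.2, 0.2, 0.2],
  "delta_pos": [
    [-0.0039, -0.0004, 0],
    [-0.0077, -0.0004, 0],
    [-0.0114, -0.0001, 0],
    [-0.0152, 0.0004, 0],
    [-0.0189, 0.0012, 0],
    [-0.0225, 0.0022, 0],
    [-0.0261, 0.0034, 0],
    [-0.0296, 0.0049, 0],
    [-0.0329, 0.0066, 0],
    [-0.0362, 0.0086, 0]
  ],
  "rot": [
    [0, 0, 0],
    [0, 0, 0],
    [0, 0, 0],
    [0, 0, 0],
    [0, 0, 0],
    [0, 0, 0],
    [0, 0, 0],
    [0, 0, 0],
    [0, 0, 0],
    [0, 0, 0]
  ]
}}

```text
clock: 17.2
ee_pos: [0.4283, -0.2961, 0.1876]
tool_rot: [3.095, 0.535, 0.001]
contact_force: [-0.4, -1.1, -1.6]
gripper_width: 0.0239
```

```bash
python3 sweep.py near 19 -19
```

```text
[-53.9  18.3  65.1  56.9] head 19.62 0.05 [-0.4 -1.1 -1.6] 0.02387327773670112 clk 17.2
[[-0.0029, 0.002, 0.0001], [-0.0058, 0.0044, 0.0001], [-0.0086, 0.0069, 0.0001], [-0.0113, 0.0096, 0.0001], [-0.0137, 0.0125, 0.0001], [-0.016, 0.0155, 0.0001], [-0.018, 0.0187, 0.0001], [-0.0198, 0.022, 0.0001], [-0.0214, 0.0255, 0.0001], [-0.0228, 0.029, 0.0001]]
```

{"name": "drive_tool", "arguments": {
  "jaw": [0.2, 0.2, 0.2, 0.2, 0.2, 0.2, 0.2, 0.2, 0.2, 0.2],
  "delta_pos": [
    [-0.0029, 0.002, 0],
    [-0.0058, 0.0044, 0],
    [-0.0086, 0.0069, 0],
    [-0.0113, 0.0096, 0],
    [-0.0137, 0.0125, 0],
    [-0.016, 0.0155, 0],
    [-0.018, 0.0187, 0],
    [-0.0198, 0.022, 0],
    [-0.0214, 0.0255, 0],
    [-0.0228, 0.029, 0]
  ],
  "rot": [
    [0, 0, 0],
    [0, 0, 0],
    [0, 0, 0],
    [0, 0, 0],
    [0, 0, 0],
    [0, 0, 0],
    [0, 0, 0],
    [0, 0, 0],
    [0, 0, 0],
    [0, 0, 0]
  ]
}}

```text
clock: 18.45
ee_pos: [0.4166, -0.3314, 0.1876]
tool_rot: [3.095, 0.535, 0.001]
contact_force: [0.5, 1.0, -1.8]
gripper_width: 0.0237
```

```bash
python3 sweep.py near -19 -57
```

```text
[-53.7 -18.8  65.1  56.9] head 19.62 0.05 [ 0.5  1.  -1.8] 0.023676463694271396 clk 18.45
[[-0.0011, 0.0034, 0.0001], [-0.002, 0.007, 0.0001], [-0.0026, 0.0108, 0.0001], [-0.003, 0.0145, 0.0001], [-0.0032, 0.0183, 0.0001], [-0.0031, 0.0221, 0.0001], [-0.0027, 0.0258, 0.0001], [-0.0021, 0.0296, 0.0001], [-0.0012, 0.0332, 0.0001], [-0.0002, 0.0369, 0.0001]]
```

{"name": "drive_tool", "arguments": {
  "jaw": [0.2, 0.2, 0.2, 0.2, 0.2, 0.2, 0.2, 0.2, 0.2, 0.2],
  "delta_pos": [
    [-0.0011, 0.0034, 0],
    [-0.002, 0.007, 0],
    [-0.0026, 0.0108, 0],
    [-0.003, 0.0145, 0],
    [-0.0032, 0.0183, 0],
    [-0.0031, 0.0221, 0],
    [-0.0027, 0.0258, 0],
    [-0.0021, 0.0296, 0],
    [-0.0012, 0.0332, 0],
    [-0.0002, 0.0369, 0]
  ],
  "rot": [
    [0, 0, 0],
    [0, 0, 0],
    [0, 0, 0],
    [0, 0, 0],
    [0, 0, 0],
    [0, 0, 0],
    [0, 0, 0],
    [0, 0, 0],
    [0, 0, 0],
    [0, 0, 0]
  ]
}}

```text
clock: 19.7
ee_pos: [0.429, -0.3664, 0.1877]
tool_rot: [3.095, 0.535, 0.001]
contact_force: [0.6, 1.1, -1.6]
gripper_width: 0.0233
```

```bash
python3 sweep.py far -57 -57 .13; python3 - <<'E'
from h import *
s=sense();cv2.imwrite("pics/side13.png",camera("side"));zoom("pics/side13.png","pics/side13z.png",300,150,420,260,6)
print(proj("side",tip(s)))
E
```

```text
[-30.7 -48.   65.2  57. ] head 19.62 0.05 [ 0.6  1.1 -1.6] 0.023335113021743695 clk 19.7
[[0.0487, 0.0383, -0.0648], [0.0487, 0.0383, -0.0648], [0.0487, 0.0383, -0.0648], [0.0487, 0.0383, -0.0648], [0.0487, 0.0383, -0.0648], [0.0487, 0.0383, -0.0648], [0.0487, 0.0383, -0.0648], [0.0487, 0.0383, -0.0648], [0.0487, 0.0383, -0.0648], [0.0487, 0.0383, -0.0648]]
[[369.23533615 230.41707625]]
```

View pics/side13z.png

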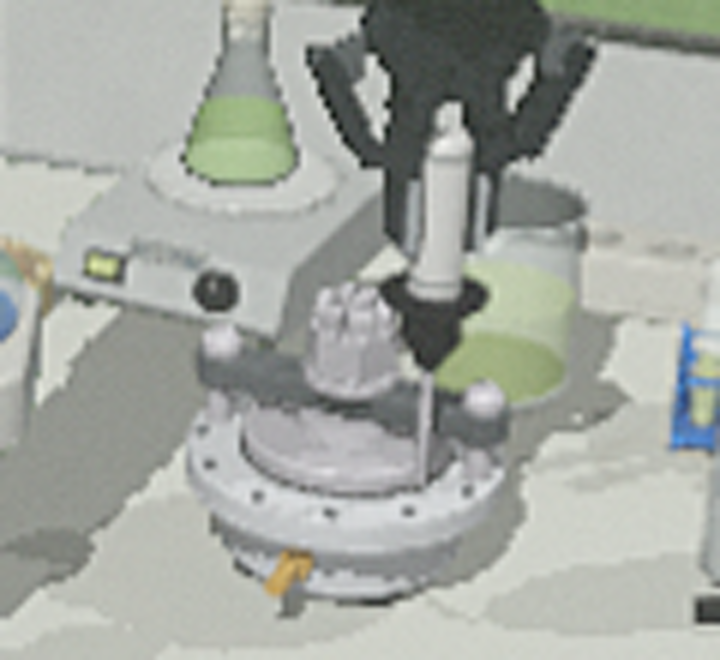

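The tip at (420,483) in the zoom sits beside the lid's right edge. Now over the crossbar.

{"name": "drive_tool", "arguments": {
  "jaw": [0.2, 0.2, 0.2, 0.2, 0.2, 0.2, 0.2, 0.2, 0.2, 0.2],
  "delta_pos": [
    [0, 0, -0.012],
    [0, 0, -0.036],
    [0, 0, -0.056],
    [0, 0, -0.065],
    [0.008, 0.006, -0.065],
    [0.02, 0.016, -0.065],
    [0.033, 0.026, -0.065],
    [0.043, 0.034, -0.065],
    [0.048, 0.038, -0.065],
    [0.0487, 0.0383, -0.065]
  ],
  "rot": [
    [0, 0, 0],
    [0, 0, 0],
    [0, 0, 0],
    [0, 0, 0],
    [0, 0, 0],
    [0, 0, 0],
    [0, 0, 0],
    [0, 0, 0],
    [0, 0, 0],
    [0, 0, 0]
  ]
}}

```text
clock: 21.0
ee_pos: [0.4883, -0.3865, 0.2524]
tool_rot: [3.095, 0.535, 0.0]
contact_force: [-0.2, 0.3, -1.5]
gripper_width: 0.0238
```

```bash
python3 sweep.py far -57 -57|tail -1|cut -c1-40; python3 sweep.py far -57 -57|head -1
```

```text
[[-0.0004, -0.0007, 0.0649], [-0.0004, -
[ 31.8 -48.2 129.9  57.7] head 19.63 0.06 [-0.2  0.3 -1.5] 0.02384577029924122 clk 21.0
```

{"name": "drive_tool", "arguments": {
  "jaw": [0.2, 0.2, 0.2, 0.2, 0.2, 0.2, 0.2, 0.2, 0.2, 0.2],
  "delta_pos": [
    [-0.0004, -0.0007, 0.008],
    [-0.0004, -0.0007, 0.02],
    [-0.0004, -0.0007, 0.033],
    [-0.0004, -0.0007, 0.045],
    [-0.0004, -0.0007, 0.054],
    [-0.0004, -0.0007, 0.06],
    [-0.0004, -0.0007, 0.063],
    [-0.0004, -0.0007, 0.0645],
    [-0.0004, -0.0007, 0.065],
    [-0.0004, -0.0007, 0.065]
  ],
  "rot": [
    [0, 0, 0],
    [0, 0, 0],
    [0, 0, 0],
    [0, 0, 0],
    [0, 0, 0],
    [0, 0, 0],
    [0, 0, 0],
    [0, 0, 0],
    [0, 0, 0],
    [0, 0, 0]
  ]
}}

```text
clock: 22.25
ee_pos: [0.4878, -0.3862, 0.1877]
tool_rot: [3.094, 0.535, 0.001]
contact_force: [0.2, 0.1, -1.1]
gripper_width: 0.0237
```

```bash
python3 sweep.py far -57 -19; python3 - <<'E'
from h import *
s=sense();cv2.imwrite("pics/w14.png",camera("wrist"));cv2.imwrite("pics/side14.png",camera("side"));zoom("pics/side14.png","pics/side14z.png",300,150,420,260,6)
zoom("pics/w14.png","pics/w14z.png",220,60,420,260,4)
print(proj("side",tip(s)),proj("wrist",tip(s),s))
E
```

```text
[ 31.3 -48.   65.2  57.3] head 19.62 0.08 [ 0.2  0.1 -1.1] 0.023723267904966535 clk 22.25
[[0.0037, 0.0001, 0.0002], [0.0075, 0.0, 0.0002], [0.0113, -0.0002, 0.0002], [0.015, -0.0008, 0.0002], [0.0187, -0.0015, 0.0002], [0.0224, -0.0026, 0.0002], [0.0259, -0.0038, 0.0002], [0.0294, -0.0053, 0.0002], [0.0328, -0.007, 0.0002], [0.036, -0.009, 0.0002]]
[[376.11166564 221.51750908]] [[319.48778613 191.19905462]]
```

View pics/side14z.png

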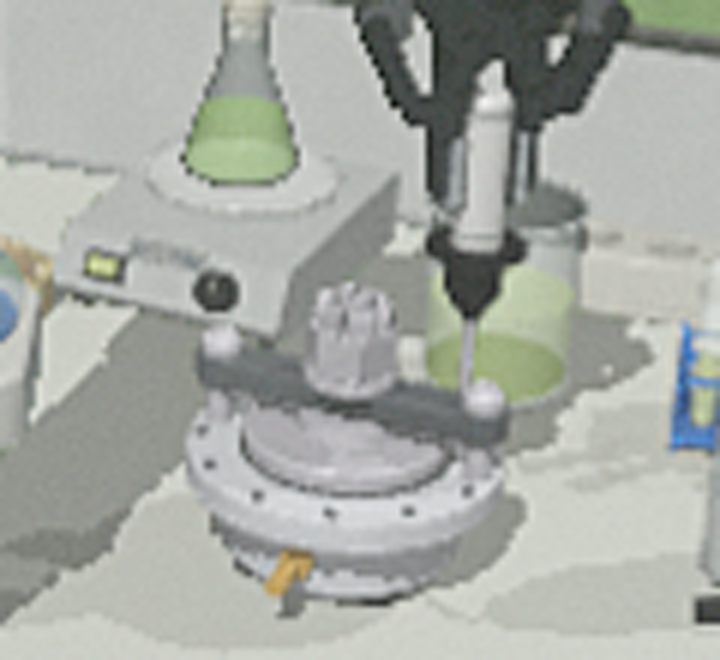

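```bash
python3 -c "
from h import *
zoom('pics/w14.png','pics/w14y.png',220,60,420,260,2.9)"
```

```text
(no output)
```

View pics/w14y.png

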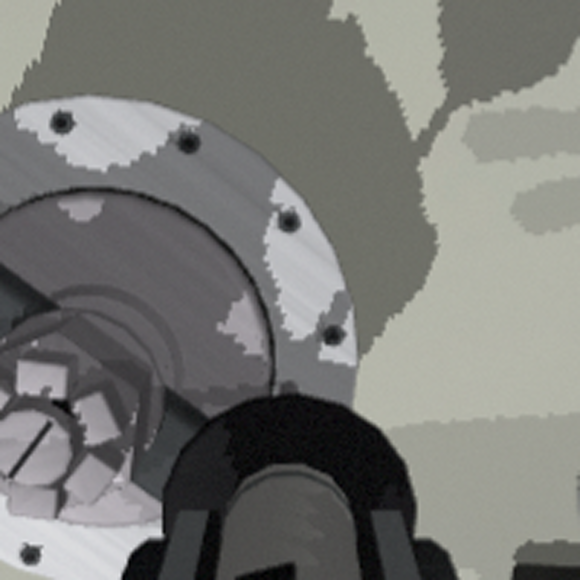

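In the wrist zoom the tip shows at (287,387), just outside the gasket line at about (272,370). Far sweep next.

{"name": "drive_tool", "arguments": {
  "jaw": [0.2, 0.2, 0.2, 0.2, 0.2, 0.2, 0.2, 0.2, 0.2, 0.2],
  "delta_pos": [
    [0.0037, 0.0001, 0],
    [0.0075, 0, 0],
    [0.0113, -0.0002, 0],
    [0.015, -0.0008, 0],
    [0.0187, -0.0015, 0],
    [0.0224, -0.0026, 0],
    [0.0259, -0.0038, 0],
    [0.0294, -0.0053, 0],
    [0.0328, -0.007, 0],
    [0.036, -0.009, 0]
  ],
  "rot": [
    [0, 0, 0],
    [0, 0, 0],
    [0, 0, 0],
    [0, 0, 0],
    [0, 0, 0],
    [0, 0, 0],
    [0, 0, 0],
    [0, 0, 0],
    [0, 0, 0],
    [0, 0, 0]
  ]
}}

```text
clock: 23.6
ee_pos: [0.5188, -0.3654, 0.1877]
tool_rot: [3.094, 0.535, 0.001]
contact_force: [-0.2, 0.5, -0.7]
gripper_width: 0.0239
```

```bash
python3 sweep.py far -19 19
```

```text
[ 54.  -18.4  65.2  57.1] head 19.62 0.08 [-0.2  0.5 -0.7] 0.02386539838160579 clk 23.6
[[0.003, -0.0019, 0.0002], [0.0059, -0.0043, 0.0001], [0.0087, -0.0068, 0.0001], [0.0113, -0.0095, 0.0001], [0.0138, -0.0124, 0.0001], [0.016, -0.0155, 0.0001], [0.0181, -0.0187, 0.0001], [0.0199, -0.022, 0.0001], [0.0215, -0.0254, 0.0001], [0.0229, -0.0289, 0.0001]]
```

{"name": "drive_tool", "arguments": {
  "jaw": [0.2, 0.2, 0.2, 0.2, 0.2, 0.2, 0.2, 0.2, 0.2, 0.2],
  "delta_pos": [
    [0.003, -0.0019, 0],
    [0.0059, -0.0043, 0],
    [0.0087, -0.0068, 0],
    [0.0113, -0.0095, 0],
    [0.0138, -0.0124, 0],
    [0.016, -0.0155, 0],
    [0.0181, -0.0187, 0],
    [0.0199, -0.022, 0],
    [0.0215, -0.0254, 0],
    [0.0229, -0.0289, 0]
  ],
  "rot": [
    [0, 0, 0],
    [0, 0, 0],
    [0, 0, 0],
    [0, 0, 0],
    [0, 0, 0],
    [0, 0, 0],
    [0, 0, 0],
    [0, 0, 0],
    [0, 0, 0],
    [0, 0, 0]
  ]
}}

```text
clock: 24.85
ee_pos: [0.5307, -0.3302, 0.1876]
tool_rot: [3.094, 0.535, 0.001]
contact_force: [-0.4, 0.9, -1.5]
gripper_width: 0.0235
```

```bash
python3 sweep.py far 19 57
```

```text
[54.  18.7 65.1 57.2] head 19.62 0.08 [-0.4  0.9 -1.5] 0.023512857014994393 clk 24.85
[[0.001, -0.0034, 0.0001], [0.0019, -0.007, 0.0001], [0.0025, -0.0108, 0.0001], [0.0029, -0.0145, 0.0001], [0.0031, -0.0183, 0.0001], [0.003, -0.0221, 0.0001], [0.0026, -0.0258, 0.0001], [0.002, -0.0296, 0.0001], [0.0012, -0.0333, 0.0001], [0.0001, -0.0369, 0.0001]]
```

{"name": "drive_tool", "arguments": {
  "jaw": [0.2, 0.2, 0.2, 0.2, 0.2, 0.2, 0.2, 0.2, 0.2, 0.2],
  "delta_pos": [
    [0.001, -0.0034, 0],
    [0.0019, -0.007, 0],
    [0.0025, -0.0108, 0],
    [0.0029, -0.0145, 0],
    [0.0031, -0.0183, 0],
    [0.003, -0.0221, 0],
    [0.0026, -0.0258, 0],
    [0.002, -0.0296, 0],
    [0.0012, -0.0333, 0],
    [0.0001, -0.0369, 0]
  ],
  "rot": [
    [0, 0, 0],
    [0, 0, 0],
    [0, 0, 0],
    [0, 0, 0],
    [0, 0, 0],
    [0, 0, 0],
    [0, 0, 0],
    [0, 0, 0],
    [0, 0, 0],
    [0, 0, 0]
  ]
}}

```text
clock: 26.1
ee_pos: [0.5182, -0.2953, 0.1876]
tool_rot: [3.094, 0.535, 0.001]
contact_force: [-0.3, -0.1, -2.4]
gripper_width: 0.0238
```

```bash
python3 - <<'E'
from h import *
s=sense();print(tipv(s),s["contact_force"],np.degrees(head(s)[0]))
i=camera("wrist");cv2.imwrite("pics/w15.png",i)
zoom('pics/w15.png','pics/w15z.png',220,60,420,260,2.9)
E
```

```text
[31.  47.9 65.1 57. ] [-0.31923753 -0.08980413 -2.36273362] 19.618240039622883
```

View pics/w15z.png

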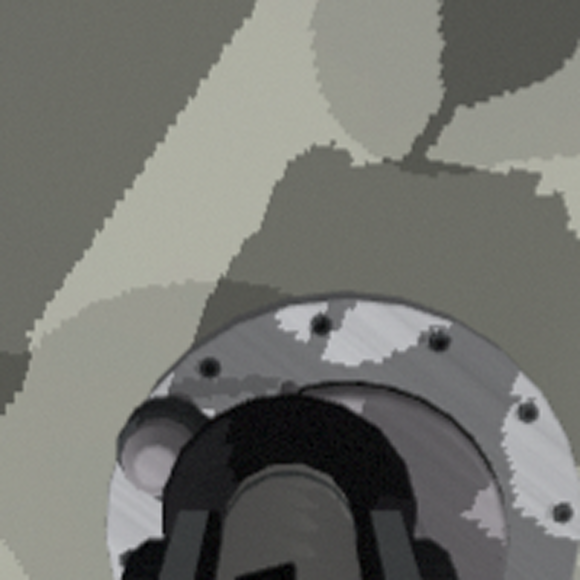

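The tip shows at (287,387) beside the gasket, so the sweep is complete. I'll lift and return.

{"name": "drive_tool", "arguments": {
  "jaw": [0.2, 0.2, 0.2, 0.2, 0.2, 0.2, 0.2, 0.2, 0.2, 0.2],
  "delta_pos": [
    [0, 0, -0.008],
    [0, 0, -0.025],
    [0, 0, -0.045],
    [0, 0, -0.065],
    [0, 0, -0.085],
    [0, 0, -0.1],
    [0, 0, -0.11],
    [0, 0, -0.116],
    [0, 0, -0.118],
    [0, 0, -0.118]
  ],
  "rot": [
    [0, 0, 0],
    [0, 0, 0],
    [0, 0, 0],
    [0, 0, 0],
    [0, 0, 0],
    [0, 0, 0],
    [0, 0, 0],
    [0, 0, 0],
    [0, 0, 0],
    [0, 0, 0]
  ]
}}

```text
clock: 27.4
ee_pos: [0.5177, -0.2946, 0.3051]
tool_rot: [3.095, 0.536, -0.001]
contact_force: [-0.1, 0.7, -2.2]
gripper_width: 0.0237
```

```bash
python3 - <<'E'
from h import *
s=sense();print(s["ee_pos"]);print(plan(s,[.4953,.1148,.3055],down(np.radians(19.8))))
E
```

```text
[ 0.5176803  -0.29459527  0.30510573]
(array([ 0.1165, -0.3931, -0.0005]), array([ 0.  ,  0.03, -0.16]))
```

{"name": "drive_tool", "arguments": {
  "jaw": [0.2, 0.2, 0.2, 0.2, 0.2, 0.2, 0.2, 0.2, 0.2, 0.2],
  "delta_pos": [
    [0.004, -0.014, 0],
    [0.014, -0.047, 0],
    [0.029, -0.098, 0],
    [0.045, -0.152, 0],
    [0.061, -0.206, 0],
    [0.077, -0.26, 0],
    [0.093, -0.314, 0],
    [0.106, -0.358, 0],
    [0.114, -0.385, 0],
    [0.1165, -0.3931, 0]
  ],
  "rot": [
    [0, 0, 0],
    [0, 0, 0],
    [0, 0, 0],
    [0, 0, 0],
    [0, 0, 0],
    [0, 0, 0],
    [0, 0, 0],
    [0, 0, 0],
    [0, 0, 0],
    [0, 0, 0]
  ]
}}

```text
clock: 28.65
ee_pos: [0.4941, 0.1177, 0.3049]
tool_rot: [-3.094, -0.543, 0.002]
contact_force: [-0.2, -0.3, -1.3]
gripper_width: 0.0239
```

{"name": "drive_tool", "arguments": {
  "jaw": [0.2, 0.2, 0.2, 0.2, 0.2, 0.2, 0.2, 0.2, 0.2, 0.2],
  "delta_pos": [
    [0, 0, 0],
    [0, 0, 0],
    [0, 0, 0],
    [0, 0, 0],
    [0, 0, 0],
    [0, 0, 0],
    [0, 0, 0],
    [0, 0, 0],
    [0, 0, 0],
    [0, 0, 0]
  ],
  "rot": [
    [0, 0, 0],
    [0, 0, 0],
    [0, 0, 0],
    [0, 0, 0],
    [0, 0, 0],
    [0, 0, 0],
    [0, 0, 0],
    [0, 0, 0],
    [0, 0, 0],
    [0, 0, 0]
  ]
}}

```text
clock: 29.9
ee_pos: [0.4941, 0.1177, 0.3048]
tool_rot: [-3.094, -0.543, 0.002]
contact_force: [0.1, 0.4, -2.3]
gripper_width: 0.0239
```

```bash
python3 - <<'E'
from h import *
s=sense();cv2.imwrite("pics/w16.png",camera("wrist"));np.save("w16.npy",s,allow_pickle=True)
zoom("pics/w16.png","pics/w16z.png",240,130,400,350,2.7)
print(s["ee_pos"],head(s),proj("wrist",tip(s),s),s["gripper_width"],s["joint_velocities"].round(3))
s=sense();print(plan(s,[.4953,.1148,.137],down(np.radians(19.8))))
E
```

```text
[0.49408859 0.1176672  0.3048375 ] (np.float64(0.34769887532809907), np.float64(0.06530548599930966)) [[319.48769028 191.19903656]] 0.023891354390875343 [ 0.     0.003 -0.001 -0.    -0.001 -0.002  0.001]
(array([0.0003, 0.0032, 0.1678]), array([-0.03,  0.06,  0.12]))
```

View pics/w16z.png

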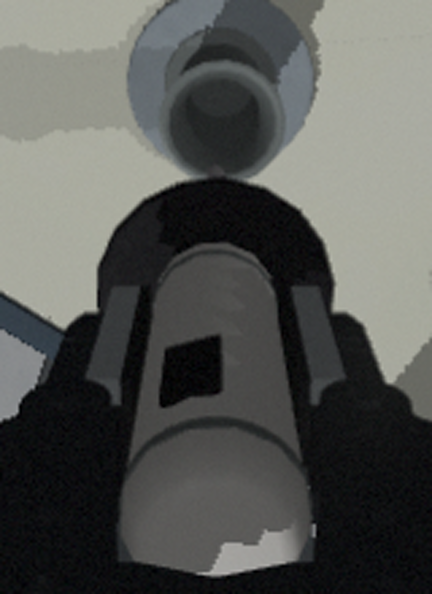

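{"name": "drive_tool", "arguments": {
  "jaw": [0.2, 0.2, 0.2, 0.2, 0.2, 0.2, 0.2, 0.2, 0.2, 0.2],
  "delta_pos": [
    [0.0003, 0.0032, 0],
    [0.0003, 0.0032, 0.008],
    [0.0003, 0.0032, 0.025],
    [0.0003, 0.0032, 0.045],
    [0.0003, 0.0032, 0.065],
    [0.0003, 0.0032, 0.085],
    [0.0003, 0.0032, 0.103],
    [0.0003, 0.0032, 0.118],
    [0.0003, 0.0032, 0.128],
    [0.0003, 0.0032, 0.13]
  ],
  "rot": [
    [0, 0, 0],
    [0, 0, 0],
    [0, 0, 0],
    [0, 0, 0],
    [0, 0, 0],
    [0, 0, 0],
    [0, 0, 0],
    [0, 0, 0],
    [0, 0, 0],
    [0, 0, 0]
  ]
}}

```text
clock: 31.2
ee_pos: [0.4949, 0.1147, 0.1741]
tool_rot: [-3.094, -0.543, 0.004]
contact_force: [0.0, -0.8, -1.7]
gripper_width: 0.0235
```

```bash
python3 - <<'E'
from h import *
s=sense();cv2.imwrite("pics/w17.png",camera("wrist"))
print(s["ee_pos"],head(s),s["contact_force"],s["torque"],s["gripper_width"])
s=sense();print(plan(s,[.4954,.1149,.136],down(np.radians(19.8))))
E
```

```text
[0.49489417 0.11469806 0.1740605 ] (np.float64(0.3477534548324475), np.float64(0.13831105043148223)) [ 0.04538536 -0.80738814 -1.72691846] [ 0.01439563 -0.02181795  0.01806007] 0.023536414126501898
(array([ 0.0003, -0.    ,  0.0384]), array([-0.04,  0.09,  0.12]))
```

View pics/w17.png

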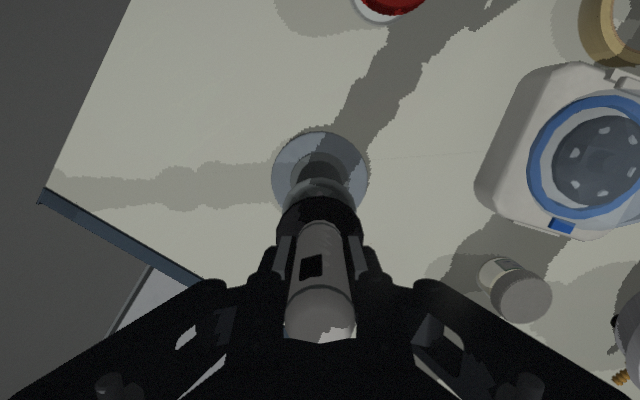

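The stem is inside the tube, the collar at (320,215) is still above the rim, and there's no contact force. I'll lower it the rest of the way.

{"name": "drive_tool", "arguments": {
  "jaw": [0.2, 0.2, 0.2, 0.2, 0.2, 0.2, 0.2, 0.2, 0.2, 0.2],
  "delta_pos": [
    [0.0003, 0, 0.005],
    [0.0003, 0, 0.012],
    [0.0003, 0, 0.019],
    [0.0003, 0, 0.025],
    [0.0003, 0, 0.03],
    [0.0003, 0, 0.033],
    [0.0003, 0, 0.035],
    [0.0003, 0, 0.0365],
    [0.0003, 0, 0.0375],
    [0.0003, 0, 0.038]
  ],
  "rot": [
    [0, 0, 0],
    [0, 0, 0],
    [0, 0, 0],
    [0, 0, 0],
    [0, 0, 0],
    [0, 0, 0],
    [0, 0, 0],
    [0, 0, 0],
    [0, 0, 0],
    [0, 0, 0]
  ]
}}

```text
clock: 32.5
ee_pos: [0.4955, 0.1149, 0.1365]
tool_rot: [-3.094, -0.543, 0.002]
contact_force: [0.0, 0.8, -1.1]
gripper_width: 0.024
```

```bash
python3 - <<'E'
from h import *
s=sense();cv2.imwrite("pics/w18.png",camera("wrist"))
print(s["ee_pos"],head(s),s["contact_force"],s["torque"],s["gripper_width"])
E
```

```text
[0.49546858 0.11488222 0.13645593] (np.float64(0.3477628595769526), np.float64(0.08552398321571339)) [ 0.02107886  0.75226577 -1.10959701] [0.00472415 0.02163689 0.02141099] 0.02401604204379993
```

View pics/w18.png

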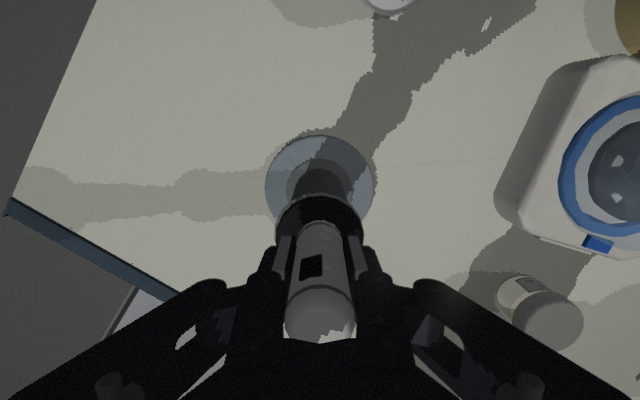

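This matches the picture taken at the grasp, with the collar at most 0.5 mm off the rim. I'll open.

{"name": "drive_tool", "arguments": {
  "jaw": [0.25, 0.3, 0.35, 0.45, 0.55, 0.65, 0.75, 0.85, 0.9, 0.9],
  "delta_pos": [
    [0, 0, 0.0005],
    [0, 0, 0.0005],
    [0, 0, 0.0005],
    [0, 0, 0],
    [0, 0, 0],
    [0, 0, 0],
    [0, 0, 0],
    [0, 0, 0],
    [0, 0, 0],
    [0, 0, 0]
  ],
  "rot": [
    [0, 0, 0],
    [0, 0, 0],
    [0, 0, 0],
    [0, 0, 0],
    [0, 0, 0],
    [0, 0, 0],
    [0, 0, 0],
    [0, 0, 0],
    [0, 0, 0],
    [0, 0, 0]
  ]
}}

```text
clock: 33.8
ee_pos: [0.4954, 0.1149, 0.1364]
tool_rot: [-3.094, -0.543, 0.002]
contact_force: [-0.4, -1.0, -0.5]
gripper_width: 0.077
```

{"name": "drive_tool", "arguments": {
  "jaw": [0.9, 0.9, 0.9, 0.9, 0.9, 0.9, 0.9, 0.9, 0.9, 0.9],
  "delta_pos": [
    [0, 0, 0],
    [0, 0, -0.01],
    [0, 0, -0.035],
    [0, 0, -0.07],
    [0, 0, -0.11],
    [0, 0, -0.15],
    [0, 0, -0.175],
    [0, 0, -0.19],
    [-0.01, 0, -0.194],
    [-0.0195, 0.0046, -0.194]
  ],
  "rot": [
    [0, 0, 0],
    [0, 0, 0],
    [0, 0, 0],
    [0, 0, 0],
    [0, 0, 0],
    [0, 0, 0],
    [0, 0, 0],
    [0, 0, 0],
    [0, 0, 0],
    [0, 0, 0]
  ]
}}

```text
clock: 35.05
ee_pos: [0.4778, 0.1036, 0.3297]
tool_rot: [-3.094, -0.545, 0.005]
contact_force: [-0.5, 0.3, 0.2]
gripper_width: 0.0772
```

```bash
python3 - <<'E'
from h import *
s=sense();cv2.imwrite("pics/w19.png",camera("wrist"));np.save("w19.npy",s,allow_pickle=True);cv2.imwrite("pics/side19.png",camera("side"));cv2.imwrite("pics/top19.png",camera("top"))
print(s["ee_pos"],head(s),s["contact_force"],s["gripper_width"],s["clock"])
zoom("pics/w19.png","pics/w19z.png",270,100,370,200,6)
zoom("pics/top19.png","pics/tz19.png",190,130,470,300,2.8)
E
```

```text
[0.47777401 0.10363083 0.32970299] (np.float64(0.3485264633221534), np.float64(0.18415776744474482)) [-0.50438077  0.34254576  0.20732409] 0.07715757086980571 35.05
```

View pics/w19z.png

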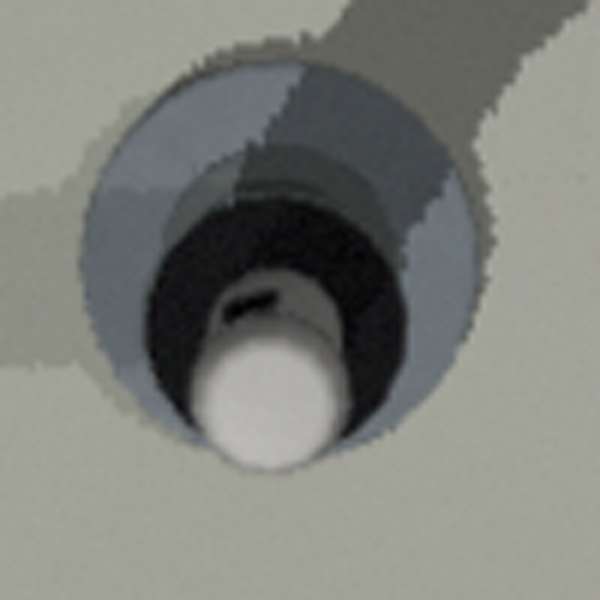

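View pics/tz19.png

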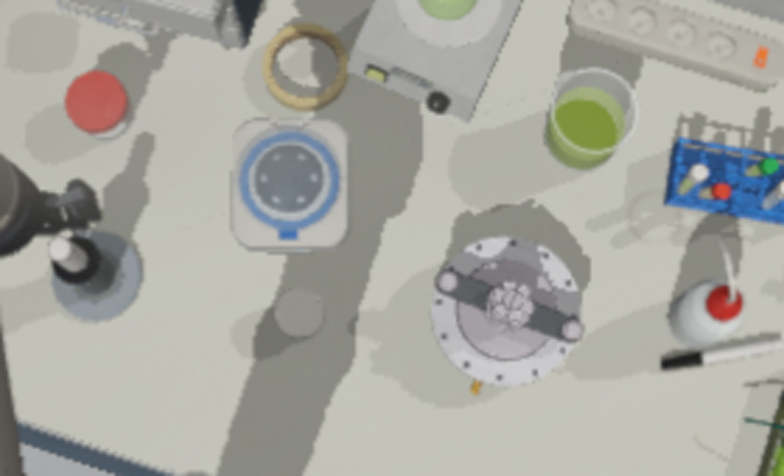

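The wrist zoom shows the detector upright in its stand, collar on the rim at (276,320), just as before the grasp. In the top picture every bystander is where it started. Handing in.

```bash
python3 - <<'E'
from h import *
s=np.load("w19.npy",allow_pickle=True).item()
z=lambda x,y:(270+(x+.5)/6-.5,100+(y+.5)/6-.5)
print(onz("wrist",z(271,398),.194,s),onz("wrist",z(276,320),.117,s))
print(hand_in())
E
```

```text
[[0.49509569 0.11465484 0.194     ]] [[0.49621595 0.11518125 0.117     ]]
the job is handed in; nothing more can be done
None
```

I finished the whole job and handed it in at about 35 s of the 72 s. The hand-in gives no verdict, so what follows comes from my own checks.

- **Nut:** I turned it about 32° clockwise. In pictures taken afterwards its heading was within about 1° of lined up (roughly -0.02 rad). The scribed line on the stud also pointed into a slot.
- **Joint scan:** I swept the near side left to right, went over the crossbar, then swept the far side right to left, all at about 3 cm/s. At the points I checked, the tip worked out at 57 mm from the axis (5 mm outside the lid edge) and about 5 mm above the flange. Force readings stayed within noise.
- **Detector:** It is back in its stand, and its top is within about 1 mm of where it was before I picked it up. The collar looks to be on the rim and the gripper is clear.
- **Bystanders:** The jars, beaker and wash bottle look unmoved in the last top picture, by eye only.

**Disagreements between checks:**
- Vessel yaw came out between -18.5° and -19.3° from most features, and -20.6° from the short scribed line. I used -18.7°.
- The side camera showed the tip 1–2 px lower than I calculated, so it may have been 2–4 mm closer to the flange than the figure above. The force readings showed no contact.

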